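# Check the samples with the pocket tester

### The job

Fold the blue cover of the kit box up until it stands upright as a splash screen. Then take the orange tester from its stand and dip its tip well below the rim of every cup in the box for about a second each, in the order yellow, green, red, blue (some may be missing), and last of all in the round white rinse dish; the cover must stay upright for all the dips. Finally put the tester back in its stand and fold the cover shut, with cups and dish left standing, and leave the other things alone.

Things in the scene. Friction and masses are not known exactly. Their poses are not given: they have to be found in the camera images.
- cover_tab (a point): Grip point on the black tab in the middle of the cover's free edge. The tab is 22 mm wide (along the hinge), 10 mm thick and sticks out 30 mm beyond the edge; this point lies at its mid-thickness (5 mm above the cover's underside), 18 mm beyond the edge and 128 mm from the hinge line. Pinched across its 22 mm width, it can pivot between the fingers while the cover swings
- cover_hinge (a point): Middle of the cover's hinge line, along the kit box's far top edge, 60 mm above the bench; axes: y along the hinge line; they turn with the cover
- cover (a joint): Angle of the blue cover (110 x 220 mm, 6 mm thick) of the kit box, rad: 0 shut flat on the box, 1.57 upright, 1.95 the stop. The cover's underside lies level with the box rim when shut. The hinge is stiff (about 0.22 N m), so the cover stays wherever it is left
- kit: Grey open box fixed to the bench, 110 mm deep (its x, which points away from the robot to the hinged edge), 220 mm long (its y), 60 mm high, walls and floor 5 mm; origin at the centre of its underside. The sample cups stand in it in a row along y
- cup_yellow_mid (a point): Centre, half-way up, of the yellow cup standing loose in the kit box; open at the top, z up along its axis, 50 mm high, 44 mm wide at the rim and 37 mm at the foot, wall 2.5 mm, floor 4 mm thick; may be absent
- cup_green_mid (a point): Centre, half-way up, of the green cup standing loose in the kit box; open at the top, z up along its axis, 50 mm high, 44 mm wide at the rim and 37 mm at the foot, wall 2.5 mm, floor 4 mm thick; may be absent
- cup_red_mid (a point): Centre, half-way up, of the red cup standing loose in the kit box; open at the top, z up along its axis, 50 mm high, 44 mm wide at the rim and 37 mm at the foot, wall 2.5 mm, floor 4 mm thick; may be absent
- cup_blue_mid (a point): Centre, half-way up, of the blue cup standing loose in the kit box; open at the top, z up along its axis, 50 mm high, 44 mm wide at the rim and 37 mm at the foot, wall 2.5 mm, floor 4 mm thick; may be absent
- tester_grip (a point): Centre of the orange body of the pocket tester (34 x 24 mm, 55 mm tall; 34 along its x, 24 along its y), the place to grip it across the 24 mm; it lies 122 mm above the tip when the tester is upright (z from tip to body). The body begins 95 mm above the tip; mass about 90 g
- tester_tip (a point): Lower end of the tester's electrode, a round glass-like rod of 12 mm diameter and 95 mm length below the orange body
- stand_top (a point): Centre of the mouth of the tester's stand, 105 mm above the bench; the stand is a fixed grey 44 mm square column on a black 64 mm square foot, with a 20 mm square well 95 mm deep. Parked, the tester hangs its orange body on this mouth with the rod in the well, tip about 95 mm below the mouth; axes: x and y along the column's sides
- dish_mid (a point): Centre, half-way up, of the loose, heavy rinse dish of white ceramic, round: 46 mm high, 74 mm wide, open, 66 mm across inside, with a floor 14 mm thick, z up
- vial_mid (a point): Centre of a glass vial with green cap (45 mm wide, 79 mm tall), a bystander
- marker_mid (a point): Centre of a blue-capped marker lying down (133 x 14 mm), a bystander
Not all that is in view belongs to the job. Of the things that look like the part that bears tester_grip, the larger one is meant.

How it is judged:
By the outcome, as a careful person would: the job done as asked, in the order asked, and still so for the second after the job is handed in, with the robot touching nothing.
Of cup_yellow, cup_green, cup_red, cup_blue only 2 to 4 are there at a start; the rules pass over those that are not, and their reading is None.
At some moment in a run one of dish may be knocked a few centimetres aside while the robot is not near it.
It also fails if it takes over 192 s, if anything falls off the work surface, if the arm or the gripper's body presses on something with over 40 N, if the wrist force passes 120 N, or if a joint passes its speed limit or range.

### The arm

A 6-joint arm with a two-finger parallel gripper is mounted at the origin on a cart in front of the work surface, level with it; the furniture and walls round the work are solid. World frame = base frame: x ahead of the robot, y to its left, z up, the work surface at z = 0. Lengths are in m, angles in degrees, forces in N, time in s.
With the tool pointing down it reaches from about 0.35 to 0.875 m from the base axis. Payload 4.2 kg.
Tool frame: the origin (TCP) lies on the centre line of the jaws, within the pads' length; the fingertips stand 19 mm ahead of it and the grasp point (between the pads) is the TCP; z points along the fingers, y is the line along which they close (so a half turn about z gives the same grasp; the last joint's range is limited). The gripper opens to 87 mm and grips with 3 to 60 N. Pads are 19 mm wide; open, the fingers measure 117 mm over their backs; the gripper's body (75 mm by 190 mm) begins 51 mm behind the grasp point.
Start: joints at [79.847, 22.042, 0.453, 0, -68.411, -14.817], TCP at [0.264, 0.567, 0.203] pointing down, gripper open.
Joint ranges: [-179.83, 179.83], [-69.29, 118.12], [-61.27, 80.66], [-181.25, 117.63], [-171.15, -9.14], [-177.46, 177.46]. Speed limits (degrees/s): [159.86, 159.86, 180, 180, 180, 180].

### API

Orientations are given as a 3x3 rotation matrix whose columns are the frame's x, y, z axes.
In Python, from station import sense, capture, finish_job, search_frame, masks_of gives the robot as it stands.
- The arm moves only by the tool drive_tool, never from a script. Its argument "rows" is a list of rows, each a list of 7 numbers: the opening in per cent of the stroke, from 0 (shut) to 100 (fully open), then the shift along the world's x, y, z in mm, then the turn, a rotation vector about the world's x, y, z in rad. In form: [[fingers, dx, dy, dz, wx, wy, wz], ...]. A call has 1 to 5 rows; each row shifts and turns the commanded pose from where the row before left it; what a row does not reach is not made up. A row lasts 1/12 s, in which the tool goes at most 41.7 mm and 7.16 degrees, less where a joint would pass 70% of its speed; a pose out of reach is approached as far as the arm can. A call is refused whole if a number of a shift passes 41.7 or a number of a turn 0.125, either way. A call with a gripper value outside its range is refused whole. The fingers move at their own pace and stop on an object; the grip force is fixed at half the most. Time passes only in rows, so rows that do not move let the fingers close. It gives the time, the measured TCP pose, the force, the opening and the grip force at its end, in the units of the state.
- sense(): the state, without advancing time (a new reading comes with each control period).
- capture(name): name is "scene" or "top"; returns a dict with "frame" (420x560x3 uint8, red, green, blue), "z_map" (420x560 float32, m along the optical axis (not along the pixel's ray), 0 where there is no reading), "fx", "fy", "cx", "cy" (pixels), "distortion" ([k1, k2, p1, p2, k3] as OpenCV has them; the pictures are not rectified), "R" (3x3) and "t" (3): a world point X has camera coordinates R X + t. Camera axes: x right, y down, z forward; pixel columns grow to the right and rows downward; lengths in m; the calibration is good to about 2 mm. A picture is of the moment at which its call begins.
- finish_job(): hands the job in; it is judged then, once.
Trained networks look in a picture, given as the dict that the camera call returned (one of the last four; its "shot" number tells which), for a name from the list of things; names that differ only in an ending like _2 or _b are one class to them, and where a whole thing is asked for, a point or a joint stands for the part that bears it (a point fixed in the world has none). Each returns a list of dicts, best first, with "p" (0 to 1); they miss things now and then, are a little off and sometimes report something else, mostly with a low value. They report only what shows in the picture. A call takes as long as a camera call. They do not tell look-alikes from the thing itself.
- search_frame(label, picture): "xy" ([column, row] in pixels, amid what is visible of it).
- masks_of(label, picture): "region" (420x560 bool, what is visible of it) and "xy" ([column, row] in pixels, amid what is visible of it).
The state is a dict: "time_s": time; "joints": joint angles; "joint_velocities": joint speeds; "effort": joint torques, N m; "tcp_pos": TCP position; "ee_rot": TCP orientation; "wrist_force": force on the tool from outside, world axes, zero at the start; "moment": the same for the moment, N m; "gripper_width": opening from 0.0 (shut) to 1.0 (fully open); "gripper_force": force on a finger pad.
Only numpy, scipy, OpenCV 4.12 (cv2) and the standard library are available. Lean on these libraries where they do the work, as an engineer would, in place of code of your own. Each camera call takes 0.05 s, during which the arm holds its last target. There are 200 camera calls.

## Working session

There is one attempt and no reset: what is moved stays moved. The work goes in short steps, Python scripts to look and compute and a tool call to move; the robot and the scene stay as the last step left them, time stands still between calls to the robot, and variables do not carry over. Pictures are saved under pics/ and viewed, at most 14 in all, crops included, and the job is handed in when it is done.

Besides the shell and the picture viewer there is one more tool, called after "Emit:" by a JSON object that holds its "api" and its "payload". drive_tool: Moves the arm, as the interface text tells. Its arguments: {"type":"object","properties":{"rows":{"type":"array"}},"required":["rows"]}

```bash
mkdir -p pics; cat > h.py <<'E'
import numpy as np, cv2
from station import sense,capture,search_frame,masks_of
def pts(p,mask):
    v,u=np.nonzero(mask&(p["z_map"]>0)); z=p["z_map"][v,u]
    K=np.array([[p["fx"],0,p["cx"]],[0,p["fy"],p["cy"]],[0,0,1.]])
    n=cv2.undistortPoints(np.stack([u,v],1).astype(float).reshape(-1,1,2),K,np.array(p["distortion"],float)).reshape(-1,2)
    c=np.c_[n*z[:,None],z]
    return (c-np.array(p["t"]))@np.array(p["R"])
def ray(p,uv,zw):
    K=np.array([[p["fx"],0,p["cx"]],[0,p["fy"],p["cy"]],[0,0,1.]])
    n=cv2.undistortPoints(np.array(uv,float).reshape(-1,1,2),K,np.array(p["distortion"],float)).reshape(-1,2)
    R=np.array(p["R"]);t=np.array(p["t"]);d=np.c_[n,np.ones(len(n))]@R;o=-R.T@t
    return o+d*((zw-o[2])/d[:,2])[:,None]
def save(p,n,crop=None,s=1):
    f=p["frame"][:,:,::-1]
    if crop: f=f[crop[1]:crop[3],crop[0]:crop[2]]
    cv2.imwrite(f"pics/{n}.png",cv2.resize(f,None,fx=s,fy=s,interpolation=cv2.INTER_CUBIC))
E
python3 - <<'E'
from h import *
np.set_printoptions(precision=3,suppress=True)
print({k:v for k,v in sense().items()})
for c in("scene","top"):
    p=capture(c);save(p,c+"0",s=1.4)
    print(c,-np.array(p["R"]).T@p["t"])
    for l in["cover","cover_tab","kit","tester_grip","stand_top","dish_mid","vial_mid","marker_mid","cup_yellow_mid"]:
        for m in masks_of(l,p)[:3]:
            if m["p"]<.2: continue
            q=pts(p,m["region"])
            if len(q)<5: continue
            print(l,round(m["p"],2),np.array(m["xy"]),len(q),"med",np.median(q,0),"lo",np.percentile(q,3,axis=0),"hi",np.percentile(q,97,axis=0))
E
```

```text
{'time_s': 0.0, 'joints': array([ 79.85 ,  22.092,   0.381,  -0.03 , -68.412, -14.819]), 'joint_velocities': array([ 0.017,  0.064,  0.006,  0.05 , -0.092,  0.05 ]), 'effort': array([  0.   , -39.067,  18.74 ,   4.22 ,   0.011,  -0.   ]), 'tcp_pos': array([0.264, 0.566, 0.202]), 'ee_rot': array([[ 0.906, -0.422, -0.001],
       [-0.422, -0.906, -0.002],
       [ 0.   ,  0.002, -1.   ]]), 'wrist_force': array([ 0.113, -0.483,  0.298]), 'moment': array([-0.007,  0.033, -0.034]), 'gripper_force': 0.0, 'gripper_width': 0.9979413218192579}
scene [-0.325  0.631  0.651]
cover 0.91 [314.1 209.2] 724 med [ 0.514 -0.162  0.085] lo [ 0.459 -0.268  0.067] hi [ 0.574 -0.061  0.101]
cover 0.55 [313.6 219.3] 105 med [ 0.514 -0.143  0.047] lo [ 0.491 -0.164  0.033] hi [ 0.531 -0.123  0.054]
cover 0.53 [298.5 221.2] 93 med [ 0.522 -0.098  0.048] lo [ 0.495 -0.113  0.035] hi [ 0.538 -0.075  0.055]
cover_tab 0.66 [312.9 200.3] 735 med [ 0.515 -0.156  0.085] lo [ 0.46  -0.264  0.067] hi [ 0.577 -0.06   0.101]
kit 0.74 [313.3 219. ] 1882 med [ 0.484 -0.128  0.048] lo [ 0.466 -0.271  0.005] hi [ 0.571 -0.
[... 1055 characters left out ...]
  0.081] lo [ 0.475 -0.27   0.061] hi [ 0.585 -0.065  0.097]
kit 0.93 [311.8 209.1] 2452 med [ 0.523 -0.169  0.078] lo [ 0.469 -0.272  0.001] hi [ 0.586 -0.065  0.097]
tester_grip 0.58 [149.  217.7] 66 med [0.506 0.383 0.106] lo [0.499 0.374 0.021] hi [0.516 0.395 0.116]
stand_top 0.54 [220.3 243.7] 274 med [0.41  0.145 0.022] lo [ 0.392  0.127 -0.001] hi [0.454 0.19  0.115]
dish_mid 0.85 [180.1 239.6] 408 med [0.428 0.282 0.015] lo [0.395 0.245 0.006] hi [0.459 0.312 0.047]
vial_mid 0.61 [264.3 162.5] 158 med [ 0.697 -0.006  0.056] lo [ 0.685 -0.026  0.015] hi [0.718 0.012 0.083]
marker_mid 0.46 [403.4 259.6] 175 med [ 0.376 -0.477  0.011] lo [ 0.353 -0.531 -0.005] hi [ 0.4   -0.416  0.019]
```

View pics/scene0.png

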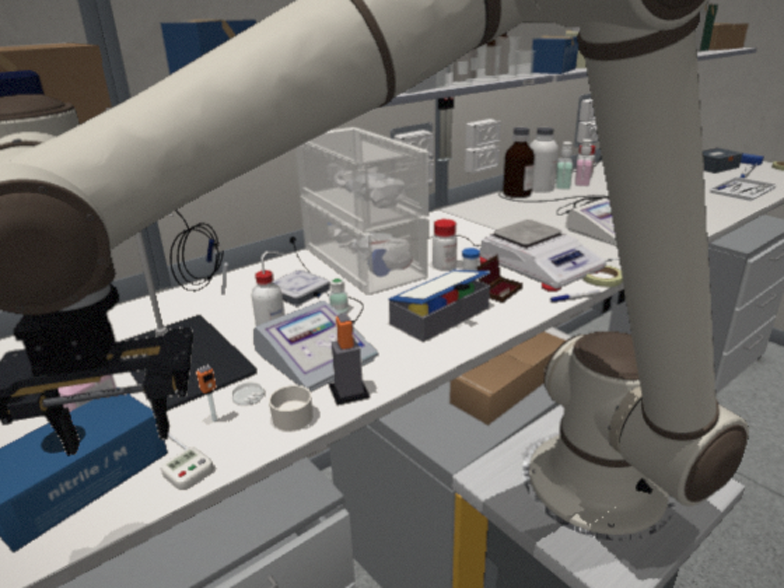

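View pics/top0.png

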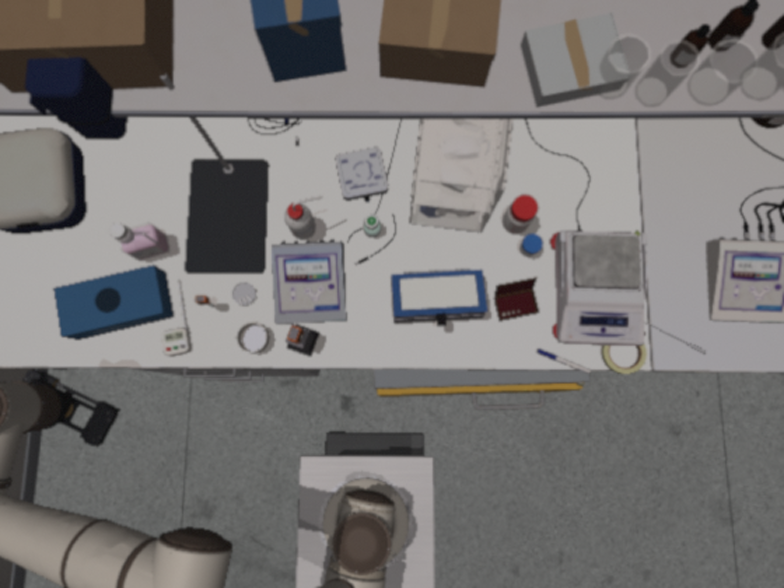

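The scene view shows the cover slightly ajar at (313,209), with cups under it. There are two orange look-alikes: A at (246,237), sitting in the grey column stand, and B at (148,272), smaller and on a white rod. A fits the description because its body spans z 0.105–0.16 on the stand mouth. I'll check this in one enlarged crop and refine the geometry.

```bash
python3 - <<'E'
from h import *
np.set_printoptions(precision=4,suppress=True)
p=capture("scene");save(p,"cropA",(120,180,370,310),3.2)
t=capture("top");save(t,"cropT",(160,170,360,270),4)
def rect(q): 
    r=cv2.minAreaRect((q[:,:2]*1000).astype(np.float32)); return r
for n,c in(("scene",p),("top",t)):
    m=masks_of("cover",c)[0]["region"]
    q=pts(c,cv2.erode(m.astype(np.uint8),np.ones((3,3)))>0); q=q[q[:,2]>.055]
    for _ in range(3):
        A=np.c_[q[:,:2],np.ones(len(q))];k=np.linalg.lstsq(A,q[:,2],rcond=None)[0];r=q[:,2]-A@k;q=q[abs(r)<2.5*r.std()+1e-3]
    print(n,"plane",k,r.std(),len(q),rect(q))
    f=c["frame"].astype(int)
    for l in("tester_grip","stand_top","dish_mid"):
        for g in masks_of(l,c)[:2]:
            q=pts(c,g["region"]);print(l,g["xy"],g["p"])
            for z0,z1 in((.1,.108),(.12,.158),(.155,.17),(.04,.05),(.0,.015)):
                s=q[(q[:,2]>z0)&(q[:,2]<z1)]
                if len(s)>8: print("  ",z0,len(s),s.mean(0),rect(s))
# dark tab pixels in top near (313,228)
g=t["frame"].sum(2);mm=np.zeros(g.shape,bool);mm[222:234,305:328]=g[222:234,305:328]<120
v,u=np.nonzero(mm);print("tab px",len(u),u.mean(),v.mean(),u.min(),u.max(),v.min(),v.max());q=pts(t,mm);print(q.mean(0),np.median(q,0))
print(ray(t,[[u.mean(),v.mean()]],.1))
E
```

```text
scene plane [-0.2679 -0.0227  0.2196] 0.0010892307831942866 569 ((510.8270263671875, -162.5850830078125), (124.38955688476562, 209.5069580078125), 4.649157524108887)
tester_grip [244.6, 235.2] 0.7
   0.12 154 [0.4103 0.1662 0.1399] ((413.1028137207031, 166.3330078125), (28.845727920532227, 20.077383041381836), 43.8316764831543)
   0.155 64 [0.4169 0.1644 0.1599] ((419.0962219238281, 161.68389892578125), (22.53396224975586, 26.489171981811523), 69.25017547607422)
tester_grip [149.2, 274.1] 0.66
   0.1 40 [0.5014 0.3896 0.1048] ((501.7332458496094, 389.9202880859375), (22.83868408203125, 11.858579635620117), 77.83064270019531)
   0.04 11 [0.5069 0.3879 0.0441] ((506.61566162109375, 387.6757507324219), (7.7491655349731445, 5.219517707824707), 81.98988342285156)
   0.0 18 [0.5242 0.3832 0.0085] ((549.0718994140625, 377.7404479980469), (15.277228355407715, 92.52687072753906), 71.1549072265625)
stand_top [248.6, 266.2] 0.57
   0.1 94 [0.4131 0.1669 0.1037] ((418.7456970214844, 161.55880737304688), (43.51425552368164, 41.6018180847168), 69.73335266113281)
   0.04 66 [0.4078 0.1694 0.0452] (
[... 1944 characters left out ...]
292 0.2824 0.0445] ((425.6461181640625, 279.00396728515625), (72.96253204345703, 66.43498229980469), 53.95640563964844)
   0.0 186 [0.4273 0.282  0.0111] ((430.2735595703125, 283.5086669921875), (78.9707260131836, 60.75776672363281), 21.534015655517578)
dish_mid [313.0, 207.8] 0.42
   0.1 39 [ 0.4643 -0.1692  0.1032] ((464.4456481933594, -137.14501953125), (29.10758399963379, 110.44359588623047), 2.098714590072632)
   0.0 32 [ 0.5333 -0.1683  0.004 ] ((545.2044067382812, -173.13311767578125), (116.6391830444336, 233.59628295898438), 2.918377161026001)
tab px 42 314.7142857142857 226.97619047619048 311 318 224 230
[ 0.4684 -0.1717  0.0975] [ 0.4681 -0.1721  0.1015]
[[ 0.4681 -0.1715  0.1   ]]
```

View pics/cropA.png

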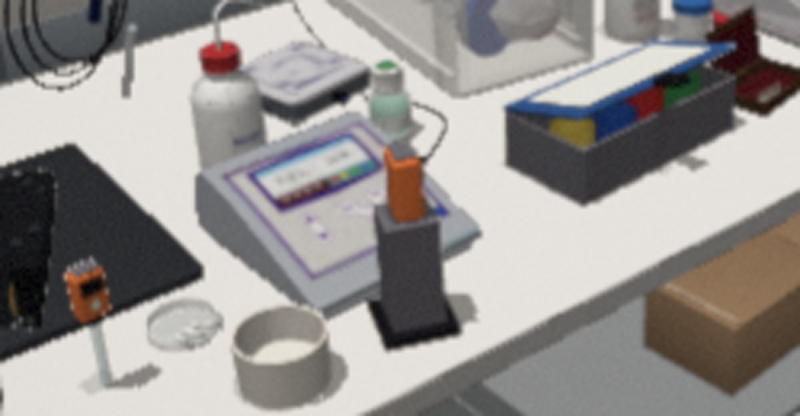

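View pics/cropT.png

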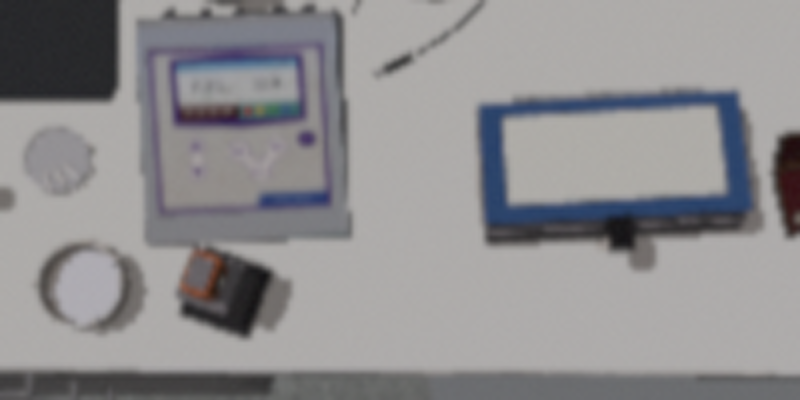

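The crop confirms A at (246,237): the larger orange tester in its grey stand. B at (148,272) is a smaller decoy. The cover is ajar by about 15.5°, and the cups from left to right are yellow, blue, red, green. Next I move over the tab.

Emit:
{"api": "drive_tool", "payload": {"rows": [[100,10,-37,12,0,0,0.025],[100,10,-37,12,0,0,0.025],[100,10,-37,12,0,0,0.025],[100,10,-37,12,0,0,0.025],[100,10,-37,0,0,0,0.025]]}}

```text
time_s: 1.92
tcp_pos: [0.3148, 0.3811, 0.2536]
ee_rot: [[0.953, -0.304, 0.003], [-0.304, -0.953, 0.004], [0.002, -0.005, -1.0]]
wrist_force: [1.0, -0.5, 1.3]
gripper_width: 1.001
gripper_force: 0.0
```

Emit:
{"api": "drive_tool", "payload": {"rows": [[100,10,-37,0,0,0,0.025],[100,10,-37,0,0,0,0.025],[100,10,-37,0,0,0,0.025],[100,10,-37,0,0,0,0.025],[100,10,-37,0,0,0,0.025]]}}

```text
time_s: 2.33
tcp_pos: [0.3638, 0.1948, 0.2513]
ee_rot: [[0.983, -0.183, 0.001], [-0.183, -0.983, 0.001], [0.001, -0.001, -1.0]]
wrist_force: [0.5, -1.2, -0.8]
gripper_width: 1.003
gripper_force: 0.0
```

Emit:
{"api": "drive_tool", "payload": {"rows": [[70,10,-37,0,0,0,0.025],[70,10,-37,0,0,0,0.025],[70,10,-37,0,0,0,0.025],[70,10,-37,0,0,0,0.025],[70,10,-37,0,0,0,0.025]]}}

```text
time_s: 2.75
tcp_pos: [0.4138, 0.0097, 0.2515]
ee_rot: [[0.998, -0.059, 0.001], [-0.059, -0.998, 0.001], [0.001, -0.001, -1.0]]
wrist_force: [1.2, 0.4, 0.3]
gripper_width: 0.733
gripper_force: 0.0
```

Emit:
{"api": "drive_tool", "payload": {"rows": [[60,10,-37,0,0,0,0.025],[60,10,-37,0,0,0,0.025],[60,10,-37,0,0,0,0.025],[60,10,-37,0,0,0,0.025],[60,0,0,0,0,0,0.025]]}}

```text
time_s: 3.17
tcp_pos: [0.4547, -0.1415, 0.2506]
ee_rot: [[0.998, 0.058, -0.0], [0.058, -0.998, -0.001], [-0.0, 0.001, -1.0]]
wrist_force: [0.7, 1.2, 0.0]
gripper_width: 0.602
gripper_force: 0.0
```

Emit:
{"api": "drive_tool", "payload": {"rows": [[60,5,-20,-20,0,0,0],[60,4,-11,-30,0,0,0],[60,0,0,-30,0,0,0],[60,0,0,-20,0,0,0],[60,0,0,0,0,0,0]]}}

```text
time_s: 3.58
tcp_pos: [0.4593, -0.1673, 0.1467]
ee_rot: [[0.998, 0.062, -0.01], [0.062, -0.998, 0.002], [-0.01, -0.002, -1.0]]
wrist_force: [-0.1, -0.8, 0.3]
gripper_width: 0.599
gripper_force: 0.0
```

```bash
python3 - <<'E'
from h import *
np.set_printoptions(precision=4,suppress=True)
p=capture("scene");save(p,"grip1",(250,150,390,250),5)
print(sense()["tcp_pos"])
E
```

```text
[ 0.4613 -0.1676  0.1494]
```

View pics/grip1.png

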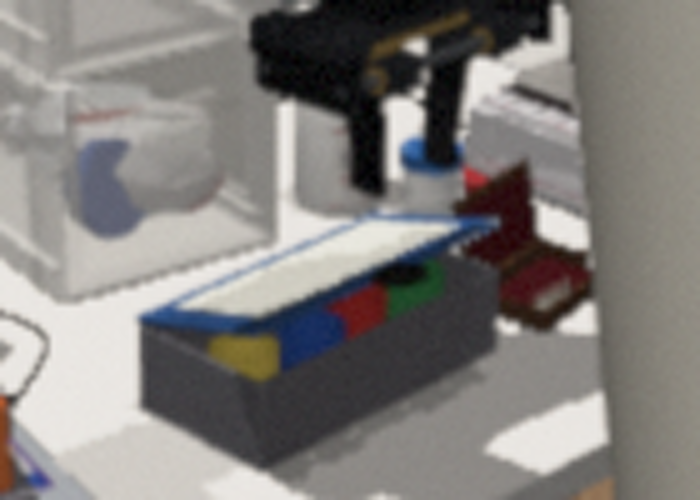

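```bash
python3 - <<'E'
from h import *
np.set_printoptions(precision=4,suppress=True)
p=capture("scene")
g=p["frame"].sum(2);m=np.zeros(g.shape,bool);m[200:210,325:338]=g[200:210,325:338]<110
v,u=np.nonzero(m);print(len(u),u.mean(),v.mean(),u.min(),u.max(),v.min(),v.max());q=pts(p,m);print(np.median(q,0),q.min(0),q.max(0));print(ray(p,[[u.mean(),v.mean()]],.1),sense()["tcp_pos"])
E
```

```text
49 329.9183673469388 204.81632653061226 325 335 202 207
[ 0.4596 -0.1668  0.1004] [ 0.4472 -0.2169  0.0529] [ 0.5243 -0.1585  0.1066]
[[ 0.4602 -0.1693  0.1   ]] [ 0.463  -0.1677  0.1513]
```

Emit:
{"api": "drive_tool", "payload": {"rows": [[60,0,-2,-20,0,0,0],[60,0,0,-20,0,0,0],[60,0,0,-6,0,0,0],[60,0,0,0,0,0,0],[60,0,0,0,0,0,0]]}}

```text
time_s: 4.1
tcp_pos: [0.4641, -0.1695, 0.1066]
ee_rot: [[0.998, 0.065, 0.003], [0.065, -0.998, -0.001], [0.003, 0.001, -1.0]]
wrist_force: [1.0, 0.1, -0.3]
gripper_width: 0.603
gripper_force: 0.0
```

Emit:
{"api": "drive_tool", "payload": {"rows": [[0,0,0,0,0,0,0],[0,0,0,0,0,0,0],[0,0,0,0,0,0,0],[0,0,0,0,0,0,0],[0,0,0,0,0,0,0]]}}

```text
time_s: 4.52
tcp_pos: [0.463, -0.1694, 0.1053]
ee_rot: [[0.998, 0.064, 0.001], [0.064, -0.998, -0.0], [0.001, 0.0, -1.0]]
wrist_force: [-0.4, -0.5, -0.2]
gripper_width: 0.308
gripper_force: 0.0
```

Emit:
{"api": "drive_tool", "payload": {"rows": [[0,0,0,0,0,0,0],[0,0,0,0,0,0,0],[0,0,0,0,0,0,0],[0,0,0,0,0,0,0],[0,0,0,0,0,0,0]]}}

```text
time_s: 4.93
tcp_pos: [0.4627, -0.1694, 0.1049]
ee_rot: [[0.998, 0.064, -0.0], [0.064, -0.998, -0.0], [-0.0, -0.0, -1.0]]
wrist_force: [0.1, 0.4, 0.6]
gripper_width: 0.015
gripper_force: 0.0
```

```bash
python3 - <<'E'
from h import *
p=capture("scene");t=capture("top")
a=cv2.resize(p["frame"][150:240,260:380],None,fx=5,fy=5,interpolation=cv2.INTER_CUBIC)
cv2.imwrite("pics/g2.png",a[:,:,::-1]);
b=cv2.resize(t["frame"][180:250,270:360],None,fx=6,fy=6,interpolation=cv2.INTER_CUBIC);cv2.imwrite("pics/g2t.png",b[:,:,::-1])
E
```

```text
(no output)
```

View pics/g2.png

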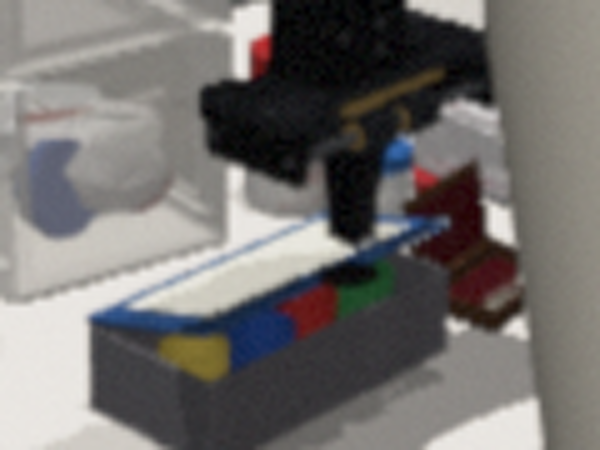

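```bash
python3 - <<'E'
from h import *
np.set_printoptions(precision=4,suppress=True)
p=capture("scene");t=capture("top")
K=np.array([[p["fx"],0,p["cx"]],[0,p["fy"],p["cy"]],[0,0,1.]])
for z in(.08,.086,.1,.105,.12):print(z,cv2.projectPoints(np.array([[.463,-.1694,z]]),cv2.Rodrigues(np.array(p["R"]))[0],np.array(p["t"],float),K,np.array(p["distortion"],float))[0].ravel())
for r in range(192,214,2): 
  print(r,p["frame"][r,324:340].sum(1), (p["z_map"][r,324:340]*1000).astype(int))
g=p["frame"].astype(int);m=np.zeros(g.shape[:2],bool);m[180:225,270:360]=True
blue=m&(g[...,2]-g[...,0]>50)&(g[...,2]<140+60)
white=m&(g.sum(2)>420)
q=pts(p,(blue|white)); q=q[(q[:,0]>.45)&(q[:,0]<.6)&(abs(q[:,1]+.167)<.1)&(q[:,2]>.055)&(q[:,2]<.115)]
A=np.c_[q[:,:2],np.ones(len(q))];k=np.linalg.lstsq(A,q[:,2],rcond=None)[0];print(k,len(q))
E
```

```text
0.08 [329.1104 210.3877]
0.086 [329.1661 208.6307]
0.1 [329.297  204.5019]
0.105 [329.344  203.0173]
0.12 [329.486  198.5317]
192 [305 221  79  16  54  19  43  50  21  58 154 280 372 366 363 350] [1569 1568 1223 1221 1216 1215 1209 1208 1215 1218 1220 1224 1527 1528
 1524 1528]
194 [558 385 138  39  13  22  28  63  52  58 166 324 428 437 430 406] [1376 1377 1225 1221 1220 1216 1215 1209 1213 1220 1222 1223    0 1347
 1348 1348]
196 [641 463 214 103  39  31  44  53  57 116 272 457 562 554 529 467] [1352 1349 1229 1228 1223 1220 1213 1211 1217 1218 1226 1326 1323 1320
 1316 1312]
198 [681 673 633 527 383 284 209 198 290 384 389 275 240 191 155 151] [1328 1324 1326 1320 1224 1225 1219 1217 1221 1229 1300 1302 1305 1300
 1304 1300]
200 [631 644 614 604 594 568 480 258 200 185 164 163 162 155 158 212] [1305 1304 1305 1299 1300 1294 1290 1293 1294 1293 1287 1286 1288 1290
 1285 1297]
202 [509 473 384 276 192 118 101  91 111 126 127 123 136 143 153 156] [1282 1280 1278 1281 1277 1275 1274 1272 1280 1276 1278 1364 1364 1361
 1366 1363]
204 [107  79  37  14  34   6  32  29  38  60  53  94 118 129 141 148] [1270 1249 1249 1244 1245 1241 1239 1232 1234 1234 1240 1238 1366 1365
 1346 1366]
206 [100  48  46  54  58  49  50  55  66  84 101 111 151 137 142 149] [1254 1251 1241 1244 1240 1234 1230 1231 1231 1233 1241 1367 1338 1338
 1341 1373]
208 [145 121 121 134 147 131 144 144 141 140 144 150 136 137 146 153] [1339 1331 1323 1323 1342 1338 1334 1332 1335 1340 1338 1337 1336 1343
 1341 1375]
210 [130 132 129 143 142 145 144 145 150 161 166 159 176 183 174 171] [1341 1332 1307 1319 1343 1344 1340 1339 1336 1339 1337 1335 1297 1296
 1302 1304]
212 [155 137 133 136 146 140 154 165 174 182 168 174 171 161 175 155] [1310 1305 1310 1322 1344 1342 1350 1338 1290 1287 1288 1294 1299 1301
 1303 1313]
[-0.2622 -0.0213  0.2165] 411
```

View pics/g2t.png

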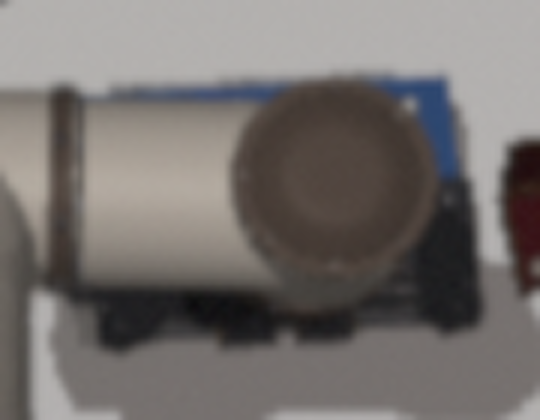

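```bash
python3 - <<'E'
from h import *
np.set_printoptions(precision=4,suppress=True)
p=capture("scene")
for rr,a,b in((194,326,335),(196,327,334),(198,328,333),(200,325,330),(204,325,335),(206,325,334)):
    m=np.zeros(p["z_map"].shape,bool);m[rr,a:b]=1;q=pts(p,m);print(rr,q[[0,len(q)//2,-1]].ravel(),)
s=sense();print(s["tcp_pos"],s["gripper_width"],s["time_s"])
E
```

```text
194 [ 0.4663 -0.1575  0.1375  0.452  -0.1597  0.1417  0.4518 -0.1764  0.1367]
196 [ 0.4652 -0.1607  0.1303  0.4543 -0.1624  0.1336  0.4527 -0.1734  0.1308]
198 [ 0.4599 -0.1599  0.1258  0.452  -0.1603  0.1285  0.4511 -0.1678  0.1265]
200 [ 0.5102 -0.1975  0.0893  0.5085 -0.2047  0.0876  0.4999 -0.2049  0.0906]
204 [ 0.4765 -0.1645  0.0983  0.4588 -0.168   0.1037  0.4524 -0.1787  0.1026]
206 [ 0.4748 -0.163   0.0927  0.4548 -0.16    0.1011  0.4501 -0.1723  0.0988]
[ 0.4628 -0.1694  0.1049] 0.008335447111449663 5.1833
```

Emit:
{"api": "drive_tool", "payload": {"rows": [[60,0,0,0,0,0,0],[60,0,0,0,0,0,0],[60,0,0,0,0,0,0],[60,0,0,0,0,0,0],[60,0,0,0,0,0,0]]}}

```text
time_s: 5.6
tcp_pos: [0.4628, -0.1694, 0.105]
ee_rot: [[0.998, 0.064, 0.0], [0.064, -0.998, -0.0], [0.0, 0.0, -1.0]]
wrist_force: [0.9, 0.2, -0.6]
gripper_width: 0.297
gripper_force: 0.0
```

Emit:
{"api": "drive_tool", "payload": {"rows": [[60,0,0,0,0,0,0],[60,0,0,-10,0,0,0],[60,0,0,-10,0,0,0],[60,0,0,0,0,0,0],[60,0,0,0,0,0,0]]}}

```text
time_s: 6.02
tcp_pos: [0.4625, -0.1695, 0.0847]
ee_rot: [[0.998, 0.064, -0.001], [0.064, -0.998, -0.0], [-0.001, 0.0, -1.0]]
wrist_force: [0.1, 0.2, 0.3]
gripper_width: 0.585
gripper_force: 0.0
```

```bash
python3 - <<'E'
from h import *
np.set_printoptions(precision=4,suppress=True)
p=capture("scene");save(p,"g3",(280,150,380,225),6)
s=sense();print(s["tcp_pos"],s["gripper_width"],s["time_s"],s["joints"])
m=np.zeros(p["z_map"].shape,bool);m[175:210,310:350]=1;m&=p["frame"].sum(2)<110
q=pts(p,m);q=q[(abs(q[:,0]-.46)<.025)&(abs(q[:,1]+.169)<.05)]
for lo in np.arange(.08,.17,.006):
    s=q[(q[:,2]>=lo)&(q[:,2]<lo+.006)]
    if len(s):print(round(lo,3),len(s),s.min(0)[:2],s.max(0)[:2])
E
```

```text
[ 0.463  -0.1695  0.0852] 0.5879511851760594 6.0667 [ -1.1871  16.5473 -27.0521   0.0196 -46.3929  94.8656]
0.086 2 [ 0.4674 -0.2024] [ 0.4841 -0.1643]
0.092 9 [ 0.4493 -0.2105] [ 0.4793 -0.162 ]
0.098 26 [ 0.4487 -0.1847] [ 0.4739 -0.1606]
0.104 24 [ 0.4463 -0.1982] [ 0.4686 -0.1339]
0.11 23 [ 0.4463 -0.2035] [ 0.4688 -0.1314]
0.116 17 [ 0.445  -0.2057] [ 0.4655 -0.1333]
0.122 17 [ 0.4462 -0.1997] [ 0.4685 -0.1316]
0.128 19 [ 0.4463 -0.1976] [ 0.4681 -0.1328]
0.134 20 [ 0.4483 -0.2067] [ 0.4666 -0.1312]
0.14 16 [ 0.4461 -0.2022] [ 0.4686 -0.1277]
0.146 22 [ 0.4469 -0.2018] [ 0.4694 -0.1284]
0.152 23 [ 0.4471 -0.2028] [ 0.4719 -0.1271]
0.158 14 [ 0.4462 -0.2014] [ 0.4623 -0.1281]
0.164 8 [ 0.4457 -0.2062] [ 0.4534 -0.1276]
0.17 5 [ 0.4463 -0.202 ] [ 0.4719 -0.1249]
```

View pics/g3.png

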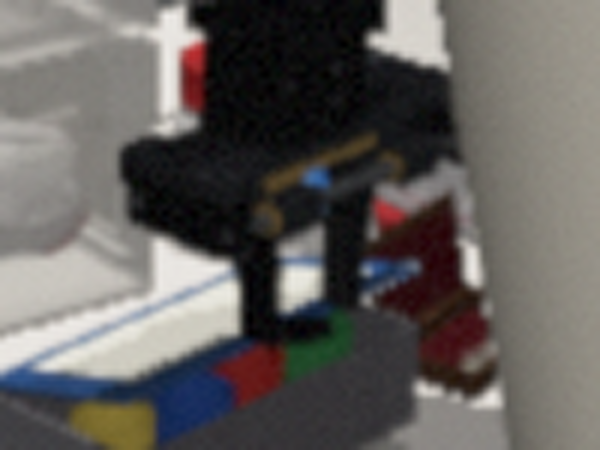

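Picture g3 shows the left fingertip at about (322,206), level with the tab at (331,204). So the fingertips stand about 19 mm above the reported TCP, not below it, and the real grasp point is roughly 38 mm above the reported one. I'll correct for that from here on: descend 20 mm more, then close.

Emit:
{"api": "drive_tool", "payload": {"rows": [[60,0,0,-10,0,0,0],[60,0,0,-9,0,0,0],[60,0,0,0,0,0,0],[0,0,0,0,0,0,0],[0,0,0,0,0,0,0]]}}

```text
time_s: 6.48
tcp_pos: [0.4631, -0.1695, 0.0663]
ee_rot: [[0.998, 0.064, 0.0], [0.064, -0.998, -0.0], [0.0, 0.0, -1.0]]
wrist_force: [0.1, -1.3, 0.7]
gripper_width: 0.522
gripper_force: 0.0
```

Emit:
{"api": "drive_tool", "payload": {"rows": [[0,0,0,0,0,0,0],[0,0,0,0,0,0,0],[0,0,0,0,0,0,0],[0,0,0,0,0,0,0],[0,0,0,0,0,0,0]]}}

```text
time_s: 6.9
tcp_pos: [0.4635, -0.173, 0.067]
ee_rot: [[0.998, 0.066, 0.001], [0.066, -0.998, -0.005], [0.001, 0.005, -1.0]]
wrist_force: [-0.2, -17.4, -0.3]
gripper_width: 0.246
gripper_force: 30.0
```

Emit:
{"api": "drive_tool", "payload": {"rows": [[0,0,0,0,0,0,0],[0,0,0,0,0,0,0],[0,0,0,0,0,0,0]]}}

```text
time_s: 7.15
tcp_pos: [0.4635, -0.173, 0.067]
ee_rot: [[0.998, 0.065, 0.001], [0.065, -0.998, -0.005], [0.001, 0.005, -1.0]]
wrist_force: [1.0, -16.9, -0.5]
gripper_width: 0.25
gripper_force: 30.0
```

Emit:
{"api": "drive_tool", "payload": {"rows": [[0,0,-3.5,0,0,0,0],[0,3.5,0.2,9.7,0,0,0],[0,4.7,0.3,10.1,0,0,0],[0,5.6,0.4,9.7,0,0,0],[0,6.3,0.4,9.2,0,0,0]]}}

```text
time_s: 7.57
tcp_pos: [0.482, -0.172, 0.1042]
ee_rot: [[0.998, 0.064, -0.003], [0.064, -0.998, -0.0], [-0.003, 0.0, -1.0]]
wrist_force: [1.4, -4.4, -6.6]
gripper_width: 0.246
gripper_force: 30.0
```

Emit:
{"api": "drive_tool", "payload": {"rows": [[0,0,0,0,0,0,0],[0,0,0,0,0,0,0]]}}

```text
time_s: 7.73
tcp_pos: [0.4828, -0.172, 0.1049]
ee_rot: [[0.998, 0.064, 0.0], [0.064, -0.998, -0.001], [-0.0, 0.001, -1.0]]
wrist_force: [0.2, -2.9, 1.6]
gripper_width: 0.246
gripper_force: 30.0
```

Emit:
{"api": "drive_tool", "payload": {"rows": [[0,7.2,0.4,8.6,0,0,0],[0,7.8,0.5,7.9,0,0,0],[0,8.6,0.5,7.3,0,0,0],[0,9.1,0.6,6.4,0,0,0],[0,9.6,0.6,5.6,0,0,0]]}}

```text
time_s: 8.15
tcp_pos: [0.5217, -0.1696, 0.1391]
ee_rot: [[0.998, 0.063, -0.008], [0.063, -0.998, -0.0], [-0.008, -0.0, -1.0]]
wrist_force: [-4.4, -4.6, -2.1]
gripper_width: 0.255
gripper_force: 30.0
```

Emit:
{"api": "drive_tool", "payload": {"rows": [[0,10.1,0.6,4.8,0,0,0],[0,10.5,0.7,3.9,0,0,0],[0,10.8,0.7,2.9,0,0,0],[0,11,0.7,2,0,0,0],[0,11.1,0.7,1,0,0,0]]}}

```text
time_s: 8.57
tcp_pos: [0.5767, -0.1663, 0.1553]
ee_rot: [[0.998, 0.064, -0.005], [0.064, -0.998, -0.001], [-0.005, 0.001, -1.0]]
wrist_force: [-3.7, -1.6, 4.8]
gripper_width: 0.25
gripper_force: 30.0
```

Emit:
{"api": "drive_tool", "payload": {"rows": [[0,11.2,0.7,0,0,0,0],[0,0,0,0,0,0,0],[0,0,0,0,0,0,0]]}}

```text
time_s: 8.82
tcp_pos: [0.5906, -0.1655, 0.1557]
ee_rot: [[0.998, 0.065, 0.001], [0.065, -0.998, -0.001], [0.001, 0.001, -1.0]]
wrist_force: [-0.3, -3.7, 4.4]
gripper_width: 0.249
gripper_force: 30.0
```

```bash
python3 - <<'E'
from h import *
np.set_printoptions(precision=4,suppress=True)
p=capture("scene");save(p,"up1",(230,140,390,240),5)
s=sense();print(s["tcp_pos"],s["wrist_force"],s["gripper_width"])
m=masks_of("cover",p)
for g in m[:2]:
    q=pts(p,g["region"]);print(g["p"],g["xy"],len(q))
    # plane x = a*y+b*z+c
    for _ in range(4):
        A=np.c_[q[:,1:],np.ones(len(q))];k=np.linalg.lstsq(A,q[:,0],rcond=None)[0];r=q[:,0]-A@k;q=q[abs(r)<2*r.std()+1e-3]
    print(k,np.degrees(np.arctan(k[1])),r.std(),q.min(0),q.max(0))
for l in("yellow","green","red","blue"):
    for g in masks_of(f"cup_{l}_mid",p)[:2]:
        q=pts(p,g["region"]);top=q[q[:,2]>np.percentile(q[:,2],60)];print(l,g["p"],g["xy"],len(q),np.median(q,0),q.min(0),q.max(0))
E
```

```text
[ 0.5904 -0.1655  0.1557] [ 0.3628 -3.7999  3.2112] 0.2501677218237626
yellow 0.43 [300.4, 218.5] 79 [ 0.5283 -0.0996  0.0473] [ 0.4934 -0.1146  0.0334] [ 0.5375 -0.0729  0.0564]
green 0.64 [330.6, 205.2] 119 [ 0.5237 -0.2438  0.0477] [ 0.5025 -0.2684  0.0253] [ 0.5487 -0.2147  0.0569]
red 0.2 [331.5, 206.4] 106 [ 0.5243 -0.2455  0.0478] [ 0.5025 -0.2684  0.0317] [ 0.5487 -0.2244  0.0569]
red 0.18 [208.6, 290.8] 796 [0.4243 0.2801 0.0259] [0.3872 0.2437 0.0008] [0.4623 0.3155 0.047 ]
blue 0.68 [312.1, 217.7] 132 [ 0.5123 -0.1443  0.0484] [ 0.4704 -0.1767  0.0314] [ 0.5347 -0.094   0.0605]
```

View pics/up1.png

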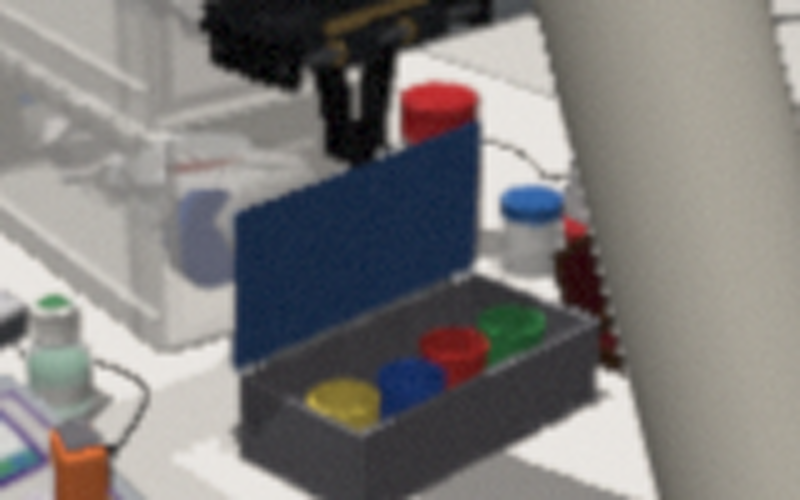

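The cover is now upright (crop region (235–480,120–370)). All four cups are visible: yellow (345,400), blue (412,385), red (455,352) and green (512,330). Next I check the angle and the cup rims.

```bash
cat > cup.py <<'E'
from h import *
def cover(p):
    f=p["frame"].astype(int);m=np.zeros(f.shape[:2],bool);m[150:222,272:330]=1
    m&=(f[...,2]-f[...,0]>35)&(f[...,1]-f[...,0]>8)
    m=cv2.erode(m.astype(np.uint8),np.ones((3,3)))>0
    q=pts(p,m);q=q[(q[:,0]>.5)&(q[:,2]>.075)]
    for _ in range(5):
        A=np.c_[q[:,1:],np.ones(len(q))];k=np.linalg.lstsq(A,q[:,0],rcond=None)[0];r=q[:,0]-A@k;q=q[abs(r)<2*r.std()+1e-3]
    print("cover k",k,"angle",90+np.degrees(np.arctan(k[1])),"yaw",-np.degrees(np.arctan(k[0])),len(q),r.std(),q[:,1:].min(0),q[:,1:].max(0))
def cups(p,box):
    f=p["frame"];hsv=cv2.cvtColor(f,cv2.COLOR_RGB2HSV).astype(int)
    H={"yellow":(20,35),"green":(50,85),"red":None,"blue":(105,130)}
    for n,h in H.items():
        hh=hsv[...,0];m=((hh<8)|(hh>172)) if h is None else (hh>=h[0])&(hh<=h[1])
        m&=(hsv[...,1]>110)&(hsv[...,2]>40);b=np.zeros_like(m);b[box[1]:box[3],box[0]:box[2]]=1;m&=b
        q=pts(p,m);q=q[(abs(q[:,2]-.035)<.028)&(q[:,0]<.585)&(q[:,0]>.46)&(q[:,1]<-.05)&(q[:,1]>-.29)]
        r=q[q[:,2]>.046]
        if len(r)>6:
            c=cv2.minEnclosingCircle((r[:,:2]*1000).astype(np.float32));print(n,len(q),len(r),"mid",(r.min(0)+r.max(0))/2,"size",r.max(0)-r.min(0),c)
        else: print(n,len(q),len(r))
E
python3 - <<'E'
from cup import *
np.set_printoptions(precision=4,suppress=True)
p=capture("scene");cover(p);cups(p,(285,195,355,232))
t=capture("top");cups(t,(270,180,360,240))
E
```

```text
cover k [-0.06   -0.0409  0.5756] angle 87.65938817698901 yaw 3.433307179837653 1100 0.0016249528295129484 [-0.2627  0.075 ] [-0.0577  0.1659]
yellow 100 60 mid [ 0.5165 -0.1477  0.051 ] size [0.0461 0.1528 0.0097] ((522.409912109375, -147.71539306640625), 76.50942993164062)
green 92 56 mid [ 0.5251 -0.2464  0.0514] size [0.042  0.0446 0.01  ] ((526.2254638671875, -246.43923950195312), 23.673887252807617)
red 109 64 mid [ 0.5268 -0.1957  0.0512] size [0.0458 0.045  0.0103] ((525.4595336914062, -194.7538299560547), 24.222612380981445)
blue 111 68 mid [ 0.5117 -0.1435  0.0515] size [0.0461 0.0441 0.0108] ((510.7267150878906, -143.5890655517578), 25.456680297851562)
yellow 96 27 mid [ 0.5173 -0.0906  0.0525] size [0.0412 0.0373 0.0115] ((517.0133056640625, -91.4622573852539), 21.102705001831055)
green 77 10 mid [ 0.5221 -0.2459  0.0547] size [0.0292 0.0377 0.0147] ((521.9244995117188, -246.8782501220703), 21.240787506103516)
red 109 36 mid [ 0.5279 -0.193   0.0553] size [0.0413 0.0409 0.0134] ((526.9072875976562, -193.04489135742188), 21.615522384643555)
blue 106 25 mid [ 0.5112 -0.1426  0.0534] size [0.041  0.0405 0.0127] ((511.760498046875, -142.9221954345703), 21.268861770629883)
```

Emit:
{"api": "drive_tool", "payload": {"rows": [[0,6,0.4,-0.5,0,0,0],[0,0,0,0,0,0,0],[0,0,0,0,0,0,0],[45,0,0,0,0,0,0],[45,0,0,0,0,0,0]]}}

```text
time_s: 9.63
tcp_pos: [0.5951, -0.1634, 0.1533]
ee_rot: [[0.998, 0.063, -0.001], [0.063, -0.998, 0.003], [-0.001, -0.003, -1.0]]
wrist_force: [0.3, 0.8, -1.2]
gripper_width: 0.328
gripper_force: 0.0
```

Emit:
{"api": "drive_tool", "payload": {"rows": [[45,0,0,0,0,0,0],[45,0,0,0,0,0,0],[45,0,0,15,0,0,0],[45,0,0,35,0,0,0],[45,0,0,30,0,0,0]]}}

```text
time_s: 10.05
tcp_pos: [0.5952, -0.1639, 0.2342]
ee_rot: [[0.998, 0.065, -0.003], [0.065, -0.998, 0.001], [-0.003, -0.001, -1.0]]
wrist_force: [1.3, 0.1, 1.4]
gripper_width: 0.447
gripper_force: 0.0
```

```bash
python3 - <<'E'
from cup import *
np.set_printoptions(precision=4,suppress=True)
p=capture("scene");cover(p);s=sense();print(s["tcp_pos"],s["ee_rot"],s["joints"])
t=capture("top");
for n,c in(("scene",p),("top",t)):
    for l in("tester_grip","stand_top","dish_mid"):
        for g in masks_of(l,c)[:1]:
            q=pts(c,g["region"]);print(n,l,g["xy"],g["p"])
            for z0,z1 in((.1,.108),(.12,.155),(.155,.17),(.04,.05)):
                s=q[(q[:,2]>z0)&(q[:,2]<z1)]
                if len(s)>8: print("  ",z0,len(s),s.mean(0),s[:,2].max(),cv2.minAreaRect((s[:,:2]*1000).astype(np.float32)))
E
```

```text
cover k [-0.0597 -0.0014  0.5735] angle 89.91832388370425 yaw 3.419316970601982 1150 0.0017366515791685862 [-0.2643  0.075 ] [-0.0558  0.1659]
[ 0.5991 -0.1651  0.2425] [[ 0.9978  0.0657  0.011 ]
 [ 0.0657 -0.9978 -0.003 ]
 [ 0.0108  0.0037 -0.9999]] [ -0.4188  19.9983   2.998    0.1748 -72.3658  94.1325]
scene tester_grip [243.5, 234.4] 0.85
   0.12 149 [0.4117 0.166  0.1379] 0.15488516787162437 ((417.9393615722656, 166.89109802246094), (36.563690185546875, 23.192729949951172), 30.65506362915039)
   0.155 73 [0.4189 0.1634 0.1603] 0.16430275171205028 ((421.2188415527344, 161.1753387451172), (21.499509811401367, 33.82935333251953), 71.10930633544922)
scene stand_top [250.0, 266.3] 0.87
   0.1 115 [0.4144 0.1662 0.1036] 0.10655762522651693 ((421.56494140625, 160.34767150878906), (44.386749267578125, 44.55826187133789), 69.96428680419922)
   0.04 67 [0.4079 0.1698 0.0453] 0.0499952497465009 ((416.02508544921875, 173.67469787597656), (59.4934196472168, 31.32115936279297), 27.032207489013672)
scene dish_mid [207.5, 289.1] 0.63
   0.04 161 [0.4245 0.2792 0.0435] 0.047060519193766845 ((423.9681701660156, 279.20867919921875), (72.06652069091797, 74.79867553710938), 55.08523178100586)
top tester_grip [210.7, 236.8] 0.68
   0.12 22 [0.4152 0.1519 0.1417] 0.1547549945631387 ((416.50299072265625, 151.85333251953125), (9.315011024475098, 31.283493041992188), 50.768558502197266)
   0.155 70 [0.4231 0.159  0.1612] 0.1693764864710286 ((422.1372375488281, 158.94268798828125), (23.190631866455078, 30.41777992248535), 63.797611236572266)
top stand_top [218.8, 247.3] 0.67
   0.1 56 [0.417  0.1515 0.104 ] 0.107984663389438 ((422.3794250488281, 158.4337615966797), (39.32990264892578, 44.03456497192383), 69.56199645996094)
top dish_mid [180.6, 238.8] 0.72
   0.04 70 [0.4277 0.2791 0.0445] 0.049524265785833986 ((426.62884521484375, 278.5408630371094), (71.11872863769531, 71.07132720947266), 88.65800476074219)
```

Emit:
{"api": "drive_tool", "payload": {"rows": [[60,-17.7,32.5,0,0,0,-0.042],[60,-17.7,32.5,0,0,0,-0.042],[60,-17.7,32.5,0,0,0,-0.042],[60,-17.7,32.5,0,0,0,-0.042],[60,-17.7,32.5,0,0,0,-0.042]]}}

```text
time_s: 10.87
tcp_pos: [0.5059, -0.001, 0.2334]
ee_rot: [[0.989, -0.148, -0.002], [-0.148, -0.989, -0.0], [-0.002, 0.001, -1.0]]
wrist_force: [0.7, 0.7, 0.4]
gripper_width: 0.59
gripper_force: 0.0
```

Emit:
{"api": "drive_tool", "payload": {"rows": [[60,-17.7,32.5,0,0,0,-0.042],[60,-17.7,32.5,0,0,0,-0.042],[60,-17.7,32.5,0,0,0,-0.042],[60,-17.7,32.5,0,0,0,-0.042],[60,-17.7,32.5,0,0,0,-0.042]]}}

```text
time_s: 11.28
tcp_pos: [0.4173, 0.1615, 0.2338]
ee_rot: [[0.937, -0.35, -0.001], [-0.35, -0.937, -0.001], [-0.001, 0.001, -1.0]]
wrist_force: [1.2, 0.7, 0.5]
gripper_width: 0.597
gripper_force: 0.0
```

Emit:
{"api": "drive_tool", "payload": {"rows": [[60,0,0,-20,0,0,0],[60,0,0,-20,0,0,0],[60,0,0,0,0,0,0],[60,0,0,0,0,0,0],[60,0,0,0,0,0,0]]}}

```text
time_s: 11.7
tcp_pos: [0.4195, 0.1604, 0.1951]
ee_rot: [[0.937, -0.349, 0.001], [-0.349, -0.937, -0.0], [0.001, -0.0, -1.0]]
wrist_force: [0.1, 0.0, 0.2]
gripper_width: 0.602
gripper_force: 0.0
```

```bash
python3 - <<'E'
from h import *
np.set_printoptions(precision=4,suppress=True)
p=capture("scene");save(p,"t1",(190,150,310,260),5)
s=sense();print(s["tcp_pos"],s["ee_rot"],s["gripper_width"])
E
```

```text
[0.4198 0.1605 0.1954] [[ 0.9372 -0.3489  0.0014]
 [-0.3489 -0.9372  0.0006]
 [ 0.0012 -0.001  -1.    ]] 0.5946709131203891
```

View pics/t1.png

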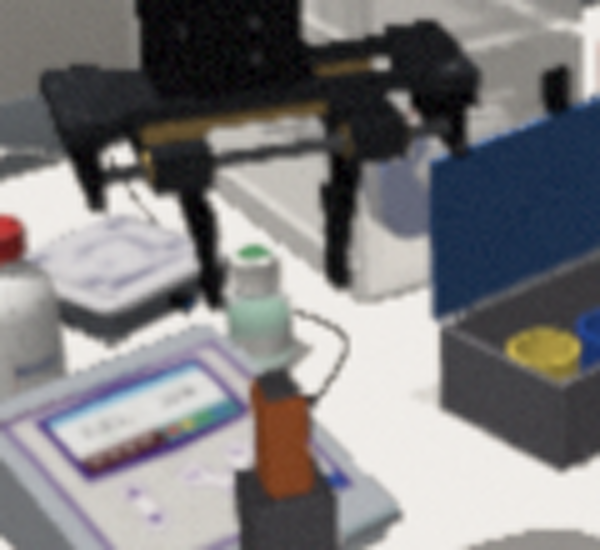

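Picture t1 shows the open fingers straddling the line above the tester body (crop (280,430)). The vial is well behind it. Now I descend and grip.

Emit:
{"api": "drive_tool", "payload": {"rows": [[60,2,0,-30,0,0,0],[60,0,0,-30,0,0,0],[60,0,0,-28,0,0,0],[60,0,0,-10,0,0,0],[60,0,0,0,0,0,0]]}}

```text
time_s: 12.17
tcp_pos: [0.4201, 0.1591, 0.0948]
ee_rot: [[0.937, -0.35, -0.004], [-0.35, -0.937, -0.003], [-0.002, 0.004, -1.0]]
wrist_force: [-0.0, -0.1, -0.7]
gripper_width: 0.597
gripper_force: 0.0
```

Emit:
{"api": "drive_tool", "payload": {"rows": [[60,0,0,0,0,0,0],[0,0,0,0,0,0,0],[0,0,0,0,0,0,0],[0,0,0,0,0,0,0],[0,0,0,0,0,0,0]]}}

```text
time_s: 12.58
tcp_pos: [0.4214, 0.1608, 0.0975]
ee_rot: [[0.937, -0.348, 0.002], [-0.348, -0.937, 0.001], [0.001, -0.002, -1.0]]
wrist_force: [0.1, 0.8, 0.9]
gripper_width: 0.379
gripper_force: 0.0
```

Emit:
{"api": "drive_tool", "payload": {"rows": [[0,0,0,0,0,0,0],[0,0,0,0,0,0,0],[0,0,0,0,0,0,0],[0,0,0,0,0,0,0]]}}

```text
time_s: 12.92
tcp_pos: [0.4211, 0.1607, 0.097]
ee_rot: [[0.937, -0.348, 0.001], [-0.348, -0.937, 0.0], [0.0, -0.0, -1.0]]
wrist_force: [-1.0, 0.2, 3.0]
gripper_width: 0.272
gripper_force: 30.0
```

Emit:
{"api": "drive_tool", "payload": {"rows": [[0,0,0,10,0,0,0],[0,0,0,20,0,0,0],[0,0,0,30,0,0,0],[0,0,0,30,0,0,0],[0,0,0,30,0,0,0]]}}

```text
time_s: 13.33
tcp_pos: [0.4203, 0.1601, 0.2173]
ee_rot: [[0.937, -0.348, -0.001], [-0.348, -0.937, -0.001], [-0.001, 0.001, -1.0]]
wrist_force: [0.4, 0.0, -1.6]
gripper_width: 0.275
gripper_force: 30.0
```

Emit:
{"api": "drive_tool", "payload": {"rows": [[0,0,0,0,0,0,0],[0,0,0,0,0,0,0]]}}

```text
time_s: 13.5
tcp_pos: [0.4213, 0.1611, 0.2177]
ee_rot: [[0.937, -0.348, 0.002], [-0.348, -0.937, 0.003], [0.001, -0.003, -1.0]]
wrist_force: [0.2, 0.1, -3.0]
gripper_width: 0.276
gripper_force: 30.0
```

```bash
python3 - <<'E'
from h import *
np.set_printoptions(precision=4,suppress=True)
p=capture("scene")
a=p["frame"][140:290,200:300];b=p["frame"][180:240,280:380]
cv2.imwrite("pics/lift.png",cv2.resize(a,None,fx=4,fy=4,interpolation=cv2.INTER_CUBIC)[:,:,::-1])
s=sense();print(s["tcp_pos"],s["gripper_width"],s["wrist_force"])
E
```

```text
[0.4203 0.1604 0.2161] 0.2744517967688603 [ 0.0391 -0.0654 -1.7381]
```

View pics/lift.png

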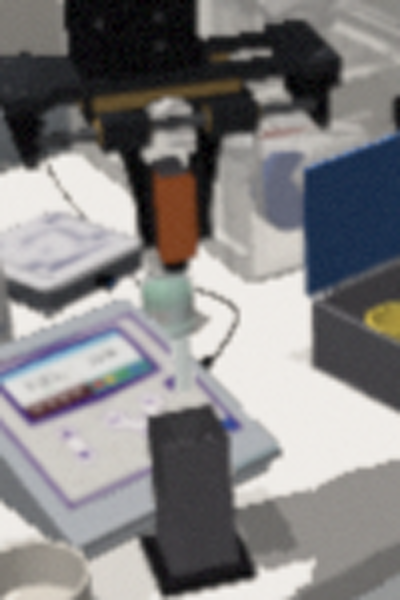

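Emit:
{"api": "drive_tool", "payload": {"rows": [[0,12,-31.5,0,0,0,0.052],[0,12,-31.5,0,0,0,0.052],[0,12,-31.5,0,0,0,0.052],[0,12,-31.5,0,0,0,0.052],[0,12,-31.5,0,0,0,0.052]]}}

```text
time_s: 13.97
tcp_pos: [0.4799, 0.0013, 0.2144]
ee_rot: [[0.996, -0.093, -0.004], [-0.093, -0.996, -0.001], [-0.004, 0.001, -1.0]]
wrist_force: [-0.3, 0.4, 0.0]
gripper_width: 0.275
gripper_force: 30.0
```

Emit:
{"api": "drive_tool", "payload": {"rows": [[0,12,-31.5,0,0,0,0.052],[0,12,-31.5,0,0,0,0.052],[0,12,-31.5,0,0,0,0.052],[0,0,0,0,0,0,0],[0,0,0,-20,0,0,0]]}}

```text
time_s: 14.38
tcp_pos: [0.5188, -0.0936, 0.1973]
ee_rot: [[0.998, 0.057, 0.003], [0.057, -0.998, -0.001], [0.003, 0.001, -1.0]]
wrist_force: [-0.3, 0.1, -0.9]
gripper_width: 0.27
gripper_force: 30.0
```

Emit:
{"api": "drive_tool", "payload": {"rows": [[0,0,0,-20,0,0,0],[0,0,0,0,0,0,0],[0,0,0,0,0,0,0],[0,0,0,0,0,0,0],[0,0,0,0,0,0,0]]}}

```text
time_s: 14.8
tcp_pos: [0.5176, -0.0913, 0.1775]
ee_rot: [[0.998, 0.061, 0.002], [0.061, -0.998, -0.0], [0.002, 0.0, -1.0]]
wrist_force: [-0.2, -0.2, -1.2]
gripper_width: 0.271
gripper_force: 30.0
```

```bash
python3 - <<'E'
from cup import *
np.set_printoptions(precision=4,suppress=True)
p=capture("scene");save(p,"y1",(240,130,360,240),5);cover(p);cups(p,(285,195,355,232))
s=sense();print(s["tcp_pos"],s["ee_rot"][:,1])
E
```

```text
cover k [-0.0609 -0.0007  0.5732] angle 89.96015772144682 yaw 3.4853083252588495 922 0.0016048448225673092 [-0.2632  0.0753] [-0.0569  0.1693]
yellow 102 58 mid [ 0.5161 -0.091   0.0517] size [0.0457 0.0429 0.0096] ((514.91552734375, -92.37734985351562), 24.042139053344727)
green 96 58 mid [ 0.5245 -0.2463  0.0512] size [0.0469 0.0445 0.0104] ((523.9578247070312, -246.88308715820312), 24.119712829589844)
red 110 64 mid [ 0.526  -0.1937  0.0513] size [0.0452 0.0463 0.0105] ((527.130126953125, -194.1864776611328), 23.85802459716797)
blue 111 66 mid [ 0.5108 -0.143   0.0514] size [0.0452 0.0419 0.0104] ((510.84918212890625, -144.9192657470703), 24.807538986206055)
[ 0.5176 -0.0913  0.1776] [ 0.0608 -0.9982  0.0001]
```

View pics/y1.png

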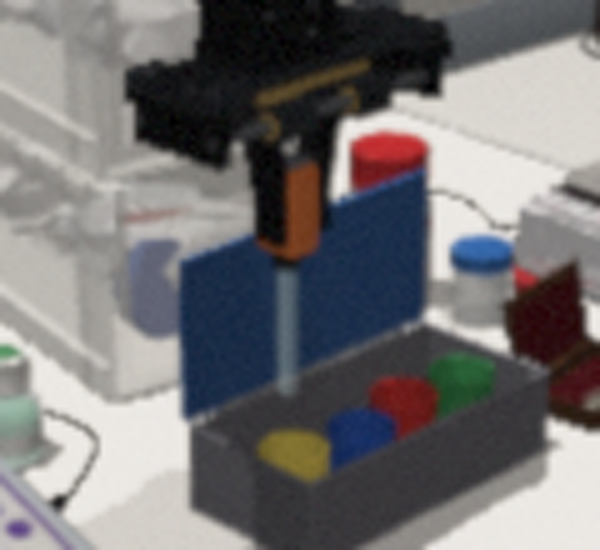

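Picture y1 shows the rod tip at crop (288,392), directly above the yellow cup (295,450). The cover is at 90°. Now the yellow dip.

Emit:
{"api": "drive_tool", "payload": {"rows": [[0,0,0,-25,0,0,0],[0,0,0,-25,0,0,0],[0,0,0,-16,0,0,0],[0,0,0,0,0,0,0],[0,0,0,0,0,0,0]]}}

```text
time_s: 15.27
tcp_pos: [0.5172, -0.0915, 0.111]
ee_rot: [[0.998, 0.061, -0.0], [0.061, -0.998, -0.001], [-0.0, 0.001, -1.0]]
wrist_force: [0.9, -0.1, -1.4]
gripper_width: 0.272
gripper_force: 30.0
```

Emit:
{"api": "drive_tool", "payload": {"rows": [[0,0,0,0,0,0,0],[0,0,0,0,0,0,0],[0,0,0,0,0,0,0],[0,0,0,0,0,0,0],[0,0,0,0,0,0,0]]}}

```text
time_s: 15.68
tcp_pos: [0.5172, -0.0915, 0.1112]
ee_rot: [[0.998, 0.06, 0.001], [0.06, -0.998, 0.0], [0.001, -0.0, -1.0]]
wrist_force: [0.2, 0.2, -0.8]
gripper_width: 0.27
gripper_force: 30.0
```

Emit:
{"api": "drive_tool", "payload": {"rows": [[0,0,0,0,0,0,0],[0,0,0,0,0,0,0],[0,0,0,0,0,0,0],[0,0,0,0,0,0,0],[0,0,0,0,0,0,0]]}}

```text
time_s: 16.1
tcp_pos: [0.5169, -0.0915, 0.1105]
ee_rot: [[0.998, 0.06, -0.0], [0.06, -0.998, -0.0], [-0.0, 0.0, -1.0]]
wrist_force: [0.2, -0.5, -1.3]
gripper_width: 0.278
gripper_force: 30.0
```

Emit:
{"api": "drive_tool", "payload": {"rows": [[0,0,0,16,0,0,0],[0,0,0,25,0,0,0],[0,0,0,25,0,0,0],[0,0,0,0,0,0,0],[0,0,0,0,0,0,0]]}}

```text
time_s: 16.52
tcp_pos: [0.5178, -0.0914, 0.178]
ee_rot: [[0.998, 0.06, 0.004], [0.06, -0.998, 0.001], [0.004, -0.0, -1.0]]
wrist_force: [0.0, -0.4, -1.6]
gripper_width: 0.276
gripper_force: 30.0
```

Emit:
{"api": "drive_tool", "payload": {"rows": [[0,1.3,-31,0,0,0,0],[0,1.3,-31,0,0,0,0],[0,1.3,-31,0,0,0,0],[0,1.3,-31,0,0,0,0],[0,1.3,-31,0,0,0,0]]}}

```text
time_s: 16.93
tcp_pos: [0.5225, -0.2476, 0.175]
ee_rot: [[0.998, 0.06, -0.003], [0.06, -0.998, 0.001], [-0.003, -0.001, -1.0]]
wrist_force: [0.7, 0.9, -0.2]
gripper_width: 0.272
gripper_force: 30.0
```

Emit:
{"api": "drive_tool", "payload": {"rows": [[0,0,0,0,0,0,0],[0,0,0,0,0,0,0],[0,0,0,0,0,0,0],[0,0,0,0,0,0,0]]}}

```text
time_s: 17.27
tcp_pos: [0.523, -0.2455, 0.1759]
ee_rot: [[0.998, 0.061, -0.001], [0.061, -0.998, 0.001], [-0.001, -0.001, -1.0]]
wrist_force: [0.7, 0.8, -0.7]
gripper_width: 0.274
gripper_force: 30.0
```

```bash
python3 - <<'E'
from cup import *
np.set_printoptions(precision=4,suppress=True)
p=capture("scene");cover(p);cups(p,(285,195,355,232));print(sense()["tcp_pos"])
E
```

```text
cover k [-0.0626  0.0017  0.5726] angle 90.09997698898317 yaw 3.5832601881702844 1177 0.0016329576275664428 [-0.2623  0.075 ] [-0.0557  0.1687]
yellow 105 58 mid [ 0.5175 -0.1426  0.0511] size [0.0504 0.1413 0.0093] ((519.3966064453125, -142.60484313964844), 70.75979614257812)
green 92 58 mid [ 0.5244 -0.2443  0.0516] size [0.0439 0.0472 0.0104] ((525.6168823242188, -244.24671936035156), 24.511754989624023)
red 102 61 mid [ 0.5258 -0.1949  0.0514] size [0.046  0.047  0.0091] ((528.6107788085938, -192.46583557128906), 26.013397216796875)
blue 107 60 mid [ 0.5124 -0.1439  0.0507] size [0.0449 0.0442 0.0092] ((512.9620361328125, -142.74603271484375), 23.851139068603516)
[ 0.5232 -0.2454  0.1762]
```

Green dip, then red at (.526,-.194), which is dx +3, dy +51.

Emit:
{"api": "drive_tool", "payload": {"rows": [[0,0,0,-25,0,0,0],[0,0,0,-25,0,0,0],[0,0,0,-16,0,0,0],[0,0,0,0,0,0,0],[0,0,0,0,0,0,0]]}}

```text
time_s: 17.73
tcp_pos: [0.5233, -0.2457, 0.1103]
ee_rot: [[0.998, 0.062, -0.002], [0.062, -0.998, -0.0], [-0.002, -0.0, -1.0]]
wrist_force: [0.5, -0.6, -0.1]
gripper_width: 0.276
gripper_force: 30.0
```

Emit:
{"api": "drive_tool", "payload": {"rows": [[0,0,0,0,0,0,0],[0,0,0,0,0,0,0],[0,0,0,0,0,0,0],[0,0,0,0,0,0,0],[0,0,0,0,0,0,0]]}}

```text
time_s: 18.15
tcp_pos: [0.5237, -0.2466, 0.1113]
ee_rot: [[0.998, 0.06, 0.001], [0.06, -0.998, -0.0], [0.001, 0.0, -1.0]]
wrist_force: [-0.6, -0.1, -0.5]
gripper_width: 0.275
gripper_force: 30.0
```

Emit:
{"api": "drive_tool", "payload": {"rows": [[0,0,0,0,0,0,0],[0,0,0,0,0,0,0],[0,0,0,0,0,0,0],[0,0,0,0,0,0,0],[0,0,0,0,0,0,0]]}}

```text
time_s: 18.57
tcp_pos: [0.5234, -0.2466, 0.1105]
ee_rot: [[0.998, 0.06, -0.0], [0.06, -0.998, 0.0], [-0.0, -0.0, -1.0]]
wrist_force: [0.1, 0.1, -0.1]
gripper_width: 0.273
gripper_force: 30.0
```

Emit:
{"api": "drive_tool", "payload": {"rows": [[0,0,0,16,0,0,0],[0,0,0,25,0,0,0],[0,0,0,25,0,0,0],[0,0,0,0,0,0,0],[0,0,0,0,0,0,0]]}}

```text
time_s: 18.98
tcp_pos: [0.5244, -0.2467, 0.1782]
ee_rot: [[0.998, 0.06, 0.004], [0.06, -0.998, -0.001], [0.004, 0.001, -1.0]]
wrist_force: [0.0, -0.3, -1.3]
gripper_width: 0.275
gripper_force: 30.0
```

Emit:
{"api": "drive_tool", "payload": {"rows": [[0,1.5,25,0,0,0,0],[0,1.5,26,0,0,0,0],[0,0,0,0,0,0,0],[0,0,0,0,0,0,0],[0,0,0,0,0,0,0]]}}

```text
time_s: 19.4
tcp_pos: [0.526, -0.1955, 0.1757]
ee_rot: [[0.998, 0.061, -0.002], [0.061, -0.998, 0.0], [-0.002, -0.0, -1.0]]
wrist_force: [0.2, 0.2, -1.3]
gripper_width: 0.27
gripper_force: 30.0
```

```bash
python3 - <<'E'
from cup import *
np.set_printoptions(precision=4,suppress=True)
p=capture("scene");cover(p);cups(p,(285,195,355,232));print(sense()["tcp_pos"])
E
```

```text
cover k [-0.0599  0.003   0.5729] angle 90.17185744573732 yaw 3.4295768232465083 1018 0.0016392892908140093 [-0.2376  0.0751] [-0.0565  0.1672]
yellow 100 57 mid [ 0.5161 -0.0925  0.0507] size [0.0455 0.0413 0.0093] ((516.1155395507812, -93.3857192993164), 22.75506019592285)
green 94 56 mid [ 0.5246 -0.2449  0.0519] size [0.043  0.0437 0.0093] ((525.061279296875, -244.18356323242188), 22.72294044494629)
red 105 62 mid [ 0.5255 -0.194   0.0515] size [0.0454 0.0433 0.0104] ((525.1149291992188, -194.67271423339844), 23.597253799438477)
blue 107 66 mid [ 0.511  -0.1428  0.0514] size [0.0449 0.0422 0.0102] ((511.5903015136719, -143.3160400390625), 23.08351707458496)
[ 0.526  -0.1958  0.1758]
```

Red dip, then blue (dx −15, dy +52), and the blue dip.

Emit:
{"api": "drive_tool", "payload": {"rows": [[0,0,1,-25,0,0,0],[0,0,0,-25,0,0,0],[0,0,0,-16,0,0,0],[0,0,0,0,0,0,0],[0,0,0,0,0,0,0]]}}

```text
time_s: 19.87
tcp_pos: [0.5259, -0.1953, 0.1098]
ee_rot: [[0.998, 0.059, -0.002], [0.059, -0.998, -0.0], [-0.002, 0.0, -1.0]]
wrist_force: [0.2, 0.2, -0.2]
gripper_width: 0.276
gripper_force: 30.0
```

Emit:
{"api": "drive_tool", "payload": {"rows": [[0,0,0,0,0,0,0],[0,0,0,0,0,0,0],[0,0,0,0,0,0,0],[0,0,0,0,0,0,0],[0,0,0,0,0,0,0]]}}

```text
time_s: 20.28
tcp_pos: [0.5268, -0.1946, 0.1113]
ee_rot: [[0.998, 0.06, 0.001], [0.06, -0.998, -0.0], [0.001, 0.0, -1.0]]
wrist_force: [-0.9, -0.6, -0.8]
gripper_width: 0.275
gripper_force: 30.0
```

Emit:
{"api": "drive_tool", "payload": {"rows": [[0,0,0,0,0,0,0],[0,0,0,0,0,0,0],[0,0,0,0,0,0,0],[0,0,0,0,0,0,0],[0,0,0,0,0,0,0]]}}

```text
time_s: 20.7
tcp_pos: [0.5264, -0.1945, 0.1105]
ee_rot: [[0.998, 0.06, -0.0], [0.06, -0.998, 0.0], [-0.0, -0.0, -1.0]]
wrist_force: [0.3, -0.3, -0.1]
gripper_width: 0.275
gripper_force: 30.0
```

Emit:
{"api": "drive_tool", "payload": {"rows": [[0,0,0,16,0,0,0],[0,0,0,25,0,0,0],[0,0,0,25,0,0,0],[0,0,0,0,0,0,0],[0,0,0,0,0,0,0]]}}

```text
time_s: 21.12
tcp_pos: [0.5273, -0.1946, 0.1782]
ee_rot: [[0.998, 0.06, 0.004], [0.06, -0.998, -0.0], [0.004, 0.0, -1.0]]
wrist_force: [-0.8, -0.0, -0.9]
gripper_width: 0.275
gripper_force: 30.0
```

Emit:
{"api": "drive_tool", "payload": {"rows": [[0,-7,26,0,0,0,0],[0,-7.5,26,0,0,0,0],[0,0,0,0,0,0,0],[0,0,0,0,0,0,0],[0,0,0,0,0,0,0]]}}

```text
time_s: 21.53
tcp_pos: [0.5116, -0.1425, 0.1758]
ee_rot: [[0.998, 0.061, -0.001], [0.061, -0.998, -0.0], [-0.001, -0.0, -1.0]]
wrist_force: [-0.5, -0.5, -0.6]
gripper_width: 0.275
gripper_force: 30.0
```

Emit:
{"api": "drive_tool", "payload": {"rows": [[0,0,0,-25,0,0,0],[0,0,0,-25,0,0,0],[0,0,0,-16,0,0,0],[0,0,0,0,0,0,0],[0,0,0,0,0,0,0]]}}

```text
time_s: 21.95
tcp_pos: [0.5116, -0.1433, 0.1097]
ee_rot: [[0.998, 0.059, -0.003], [0.059, -0.998, -0.001], [-0.003, 0.0, -1.0]]
wrist_force: [1.3, -1.5, -0.5]
gripper_width: 0.275
gripper_force: 30.0
```

Emit:
{"api": "drive_tool", "payload": {"rows": [[0,0,0,0,0,0,0],[0,0,0,0,0,0,0],[0,0,0,0,0,0,0],[0,0,0,0,0,0,0],[0,0,0,0,0,0,0]]}}

```text
time_s: 22.37
tcp_pos: [0.5122, -0.1425, 0.1112]
ee_rot: [[0.998, 0.06, 0.001], [0.06, -0.998, 0.0], [0.001, 0.0, -1.0]]
wrist_force: [-0.5, 0.2, -1.2]
gripper_width: 0.274
gripper_force: 30.0
```

Emit:
{"api": "drive_tool", "payload": {"rows": [[0,0,0,0,0,0,0],[0,0,0,0,0,0,0],[0,0,0,0,0,0,0],[0,0,0,0,0,0,0],[0,0,0,0,0,0,0]]}}

```text
time_s: 22.78
tcp_pos: [0.5119, -0.1425, 0.1105]
ee_rot: [[0.998, 0.06, -0.0], [0.06, -0.998, -0.0], [-0.0, 0.0, -1.0]]
wrist_force: [0.4, -0.5, -1.2]
gripper_width: 0.273
gripper_force: 30.0
```

Emit:
{"api": "drive_tool", "payload": {"rows": [[0,0,0,16,0,0,0],[0,0,0,30,0,0,0],[0,0,0,30,0,0,0],[0,0,0,30,0,0,0],[0,0,0,0,0,0,0]]}}

```text
time_s: 23.2
tcp_pos: [0.5158, -0.1433, 0.2235]
ee_rot: [[0.998, 0.061, 0.013], [0.061, -0.998, -0.002], [0.013, 0.003, -1.0]]
wrist_force: [0.2, -0.0, 0.4]
gripper_width: 0.273
gripper_force: 30.0
```

```bash
cat > dish.py <<'E'
from cup import *
np.set_printoptions(precision=4,suppress=True)
p=capture("scene");t=capture("top");cover(p);cups(p,(285,195,355,232));print(sense()["tcp_pos"])
for n,c in(("scene",p),("top",t)):
    for l in("stand_top","dish_mid"):
        for g in masks_of(l,c)[:1]:
            q=pts(c,g["region"]);print(n,l,g["xy"],g["p"])
            for z0,z1 in((.1,.108),(.04,.05)):
                s=q[(q[:,2]>z0)&(q[:,2]<z1)]
                if len(s)>8: print("  ",z0,len(s),cv2.minAreaRect((s[:,:2]*1000).astype(np.float32)))
E
python3 dish.py
```

```text
cover k [-0.0594 -0.0032  0.5738] angle 89.81596995301823 yaw 3.397232506775189 1047 0.0017321913007925223 [-0.2641  0.075 ] [-0.0568  0.1688]
yellow 106 61 mid [ 0.5165 -0.0938  0.051 ] size [0.0442 0.0443 0.0096] ((516.1769409179688, -93.27592468261719), 22.707889556884766)
green 93 61 mid [ 0.5258 -0.2466  0.051 ] size [0.0466 0.0448 0.0099] ((525.3128662109375, -244.99737548828125), 24.422969818115234)
red 110 60 mid [ 0.5262 -0.1947  0.0511] size [0.0449 0.0415 0.0094] ((526.8428955078125, -194.5690155029297), 23.858531951904297)
blue 110 67 mid [ 0.5103 -0.1436  0.0512] size [0.0427 0.0444 0.0104] ((510.703369140625, -143.01722717285156), 24.629390716552734)
[ 0.5125 -0.1424  0.2178]
scene stand_top [248.7, 264.6] 0.68
   0.1 156 ((422.7315368652344, 160.86253356933594), (42.662353515625, 49.408931732177734), 71.51692962646484)
   0.04 64 ((415.24029541015625, 173.72096252441406), (60.451820373535156, 31.481708526611328), 27.45012664794922)
scene dish_mid [208.9, 289.1] 0.58
   0.04 167 ((425.3310852050781, 279.0476379394531), (72.96318817138672, 73.01268005371094), 11.949718475341797)
top stand_top [216.5, 243.3] 0.57
   0.1 116 ((423.5157470703125, 160.99954223632812), (43.96184539794922, 43.94694137573242), 71.03514862060547)
top dish_mid [180.0, 239.0] 0.61
   0.04 62 ((425.1156005859375, 278.91534423828125), (71.53996276855469, 70.27171325683594), 72.71580505371094)
```

Emit:
{"api": "drive_tool", "payload": {"rows": [[0,-6.7,32.4,0,0,0,-0.032],[0,-6.7,32.4,0,0,0,-0.032],[0,-6.7,32.4,0,0,0,-0.032],[0,-6.7,32.4,0,0,0,-0.032],[0,-6.7,32.4,0,0,0,-0.032]]}}

```text
time_s: 23.92
tcp_pos: [0.4774, 0.0206, 0.2155]
ee_rot: [[0.995, -0.102, -0.002], [-0.102, -0.995, -0.001], [-0.002, 0.001, -1.0]]
wrist_force: [1.3, -0.3, -0.7]
gripper_width: 0.273
gripper_force: 30.0
```

Emit:
{"api": "drive_tool", "payload": {"rows": [[0,-6.7,32.4,0,0,0,-0.032],[0,-6.7,32.4,0,0,0,-0.032],[0,-6.7,32.4,0,0,0,-0.032],[0,-6.7,32.4,0,0,0,-0.032],[0,-6.7,32.4,0,0,0,-0.032]]}}

```text
time_s: 24.33
tcp_pos: [0.4438, 0.1827, 0.2156]
ee_rot: [[0.966, -0.258, -0.002], [-0.258, -0.966, -0.001], [-0.001, 0.002, -1.0]]
wrist_force: [0.3, -0.1, -0.7]
gripper_width: 0.268
gripper_force: 30.0
```

Emit:
{"api": "drive_tool", "payload": {"rows": [[0,-6.7,32.4,0,0,0,-0.032],[0,-6.7,32.4,0,0,0,-0.032],[0,-6.7,32.4,0,0,0,-0.031],[0,0,0,0,0,0,0],[0,0,0,0,0,0,0]]}}

```text
time_s: 24.75
tcp_pos: [0.424, 0.2797, 0.2151]
ee_rot: [[0.939, -0.345, -0.002], [-0.345, -0.939, -0.002], [-0.001, 0.003, -1.0]]
wrist_force: [-0.2, 0.3, -1.2]
gripper_width: 0.273
gripper_force: 30.0
```

```bash
python3 dish.py
```

```text
cover k [-0.0608 -0.0003  0.5731] angle 89.98097246689383 yaw 3.477270716139656 1187 0.0016302921350606495 [-0.2655  0.075 ] [-0.0566  0.1686]
yellow 101 58 mid [ 0.516  -0.1495  0.0511] size [0.0429 0.1562 0.0103] ((523.3933715820312, -149.8927459716797), 78.62508392333984)
green 92 58 mid [ 0.5256 -0.2453  0.0513] size [0.0435 0.0479 0.0105] ((523.778564453125, -245.6987762451172), 24.814714431762695)
red 108 62 mid [ 0.5258 -0.1949  0.0518] size [0.044  0.0458 0.0109] ((525.586181640625, -196.72015380859375), 25.17853546142578)
blue 110 65 mid [ 0.5116 -0.1417  0.0525] size [0.0441 0.045  0.0125] ((513.1016235351562, -140.1515655517578), 24.718366622924805)
[0.4244 0.2781 0.2156]
scene stand_top [248.8, 264.9] 0.6
   0.1 170 ((423.1638488769531, 160.0655975341797), (44.965816497802734, 47.457069396972656), 70.1620101928711)
   0.04 71 ((469.24664306640625, 143.34796142578125), (43.029727935791016, 148.69705200195312), 69.92481231689453)
scene dish_mid [208.0, 288.1] 0.82
   0.04 165 ((426.0632629394531, 279.0132141113281), (72.1915512084961, 75.7841567993164), 89.75862884521484)
top stand_top [216.4, 244.9] 0.84
   0.1 119 ((423.3797607421875, 160.51271057128906), (43.83528137207031, 43.63440704345703), 71.0333480834961)
   0.04 10 ((422.2871398925781, 158.84246826171875), (40.4261589050293, 43.462013244628906), 70.64604949951172)
top dish_mid [403.8, 262.1] 0.41
```

Emit:
{"api": "drive_tool", "payload": {"rows": [[0,1,1,-30,0,0,0],[0,0,0,-30,0,0,0],[0,0,0,-30,0,0,0],[0,0,0,-17,0,0,0],[0,0,0,0,0,0,0]]}}

```text
time_s: 25.47
tcp_pos: [0.4238, 0.2766, 0.1058]
ee_rot: [[0.937, -0.349, -0.006], [-0.349, -0.937, -0.006], [-0.004, 0.008, -1.0]]
wrist_force: [-0.7, -0.2, -1.4]
gripper_width: 0.272
gripper_force: 30.0
```

Emit:
{"api": "drive_tool", "payload": {"rows": [[0,0,0,0,0,0,0],[0,0,0,0,0,0,0],[0,0,0,0,0,0,0],[0,0,0,0,0,0,0],[0,0,0,0,0,0,0]]}}

```text
time_s: 25.88
tcp_pos: [0.4263, 0.2802, 0.1107]
ee_rot: [[0.938, -0.347, 0.002], [-0.347, -0.938, 0.002], [0.001, -0.002, -1.0]]
wrist_force: [0.2, -0.3, -1.4]
gripper_width: 0.272
gripper_force: 30.0
```

Emit:
{"api": "drive_tool", "payload": {"rows": [[0,0,0,0,0,0,0],[0,0,0,0,0,0,0],[0,0,0,0,0,0,0],[0,0,0,0,0,0,0],[0,0,0,0,0,0,0]]}}

```text
time_s: 26.3
tcp_pos: [0.4258, 0.2797, 0.1096]
ee_rot: [[0.938, -0.347, 0.0], [-0.347, -0.938, -0.0], [0.0, 0.0, -1.0]]
wrist_force: [1.0, -0.3, -1.3]
gripper_width: 0.273
gripper_force: 30.0
```

Emit:
{"api": "drive_tool", "payload": {"rows": [[0,0,0,0,0,0,0],[0,0,0,0,0,0,0],[0,0,0,0,0,0,0],[0,0,0,27,0,0,0],[0,0,0,30,0,0,0]]}}

```text
time_s: 26.72
tcp_pos: [0.4245, 0.2783, 0.1651]
ee_rot: [[0.938, -0.348, -0.004], [-0.348, -0.938, -0.005], [-0.002, 0.006, -1.0]]
wrist_force: [-0.3, 1.1, -0.2]
gripper_width: 0.275
gripper_force: 30.0
```

Emit:
{"api": "drive_tool", "payload": {"rows": [[0,0,0,30,0,0,0],[0,0,0,20,0,0,0],[0,0,0,0,0,0,0],[0,0,0,0,0,0,0]]}}

```text
time_s: 27.05
tcp_pos: [0.426, 0.2801, 0.2176]
ee_rot: [[0.938, -0.348, 0.001], [-0.348, -0.938, 0.002], [0.0, -0.003, -1.0]]
wrist_force: [-1.0, -0.4, -2.0]
gripper_width: 0.274
gripper_force: 30.0
```

Emit:
{"api": "drive_tool", "payload": {"rows": [[0,-1,-30,0,0,0,0],[0,-1,-30,0,0,0,0],[0,-1,-30,0,0,0,0],[0,-1,-28,0,0,0,0],[0,0,0,0,0,0,0]]}}

```text
time_s: 27.47
tcp_pos: [0.4195, 0.1574, 0.2148]
ee_rot: [[0.936, -0.351, -0.005], [-0.351, -0.936, -0.003], [-0.003, 0.004, -1.0]]
wrist_force: [0.1, -0.7, -1.8]
gripper_width: 0.273
gripper_force: 30.0
```

Emit:
{"api": "drive_tool", "payload": {"rows": [[0,0,0,0,0,0,0],[0,0,0,0,0,0,0],[0,0,0,0,0,0,0]]}}

```text
time_s: 27.72
tcp_pos: [0.4217, 0.1622, 0.2159]
ee_rot: [[0.938, -0.347, -0.001], [-0.347, -0.938, -0.001], [-0.001, 0.001, -1.0]]
wrist_force: [-0.1, -0.9, 0.2]
gripper_width: 0.273
gripper_force: 30.0
```

```bash
python3 dish.py; python3 -c "
from h import *
s=sense();print(s['tcp_pos'],s['ee_rot'])
p=capture('scene')
m=np.zeros(p['z_map'].shape,bool);m[215:250,225:265]=1
q=pts(p,m);q=q[(abs(q[:,0]-.42)<.03)&(abs(q[:,1]-.16)<.03)&(q[:,2]>.108)&(q[:,2]<.22)]
for z in np.arange(.11,.22,.008):
  r=q[(q[:,2]>=z)&(q[:,2]<z+.008)]
  if len(r): print(round(z,3),len(r),r.min(0)[:2],r.max(0)[:2])
"
```

```text
cover k [-0.0596 -0.0002  0.5734] angle 89.98570799985502 yaw 3.4094690846081535 1184 0.0016230706984282427 [-0.2627  0.0751] [-0.0576  0.1685]
yellow 103 58 mid [ 0.5171 -0.1495  0.0511] size [0.0461 0.1535 0.0099] ((526.677978515625, -149.47308349609375), 76.99285125732422)
green 90 56 mid [ 0.524  -0.2455  0.0522] size [0.0448 0.0437 0.012 ] ((524.6737060546875, -244.81178283691406), 23.738412857055664)
red 112 64 mid [ 0.5258 -0.1949  0.0512] size [0.0456 0.0431 0.0103] ((525.8869018554688, -194.1569061279297), 22.963088989257812)
blue 110 59 mid [ 0.5129 -0.1443  0.0512] size [0.0459 0.0424 0.0097] ((514.248291015625, -141.67425537109375), 24.44758415222168)
[0.4218 0.1624 0.216 ]
scene stand_top [251.9, 261.2] 0.88
   0.1 162 ((422.82965087890625, 160.2703094482422), (44.06275177001953, 49.4765510559082), 69.6241455078125)
   0.04 85 ((468.5895080566406, 138.85662841796875), (46.713768005371094, 150.12246704101562), 64.72174072265625)
scene dish_mid [211.2, 290.4] 0.92
   0.04 163 ((425.63812255859375, 279.02325439453125), (74.48607635498047, 73.22602844238281), 13.006587982177
[... 293 characters left out ...]
)
[0.42177717 0.16212917 0.21636655] [[ 9.37980146e-01 -3.46688858e-01 -2.84295173e-04]
 [-3.46688922e-01 -9.37980140e-01 -2.18419307e-04]
 [-1.90939686e-04  3.03434960e-04 -9.99999936e-01]]
0.126 5 [0.4168261  0.15872041] [0.424602   0.16586467]
0.134 13 [0.41656132 0.15837064] [0.4276182  0.16704424]
0.142 13 [0.41726343 0.15919389] [0.42478143 0.16784807]
0.15 15 [0.41766848 0.15718154] [0.42537416 0.16630404]
0.158 14 [0.41678158 0.1561194 ] [0.42253867 0.16724971]
0.166 14 [0.41679838 0.15596756] [0.42443053 0.1662839 ]
0.174 13 [0.41638222 0.15973566] [0.42753851 0.16641939]
0.182 15 [0.41734248 0.15860156] [0.42576882 0.16737386]
0.19 12 [0.41538226 0.15857027] [0.42562136 0.16640933]
```

Emit:
{"api": "drive_tool", "payload": {"rows": [[0,-0.7,-1.4,0,0,0,0],[0,0,0,0,0,0,0],[0,0,0,-12,0,0,0],[0,0,0,-12,0,0,0],[0,0,0,-12,0,0,0]]}}

```text
time_s: 28.48
tcp_pos: [0.4212, 0.1603, 0.1804]
ee_rot: [[0.938, -0.347, 0.001], [-0.347, -0.938, 0.001], [0.0, -0.001, -1.0]]
wrist_force: [0.4, -0.4, -0.8]
gripper_width: 0.27
gripper_force: 30.0
```

Emit:
{"api": "drive_tool", "payload": {"rows": [[0,0,0,-12,0,0,0],[0,0,0,-12,0,0,0],[0,0,0,-12,0,0,0],[0,0,0,0,0,0,0]]}}

```text
time_s: 28.82
tcp_pos: [0.4196, 0.1592, 0.1425]
ee_rot: [[0.937, -0.348, -0.004], [-0.348, -0.937, -0.003], [-0.003, 0.004, -1.0]]
wrist_force: [-0.2, 0.3, -0.2]
gripper_width: 0.276
gripper_force: 30.0
```

Inside the well with no side force, so I go down the rest of the way.

Emit:
{"api": "drive_tool", "payload": {"rows": [[0,0,0,-12,0,0,0],[0,0,0,-12,0,0,0],[0,0,0,-12,0,0,0],[0,0,0,-6,0,0,0],[0,0,0,0,0,0,0]]}}

```text
time_s: 29.23
tcp_pos: [0.4206, 0.1599, 0.1019]
ee_rot: [[0.938, -0.348, -0.002], [-0.348, -0.938, -0.001], [-0.001, 0.002, -1.0]]
wrist_force: [-0.2, 0.0, -0.3]
gripper_width: 0.276
gripper_force: 30.0
```

Emit:
{"api": "drive_tool", "payload": {"rows": [[0,0,0,0,0,0,0],[0,0,0,-2,0,0,0],[0,0,0,0,0,0,0],[0,0,0,0,0,0,0]]}}

```text
time_s: 29.57
tcp_pos: [0.4214, 0.1605, 0.101]
ee_rot: [[0.938, -0.347, 0.001], [-0.347, -0.938, 0.001], [0.001, -0.001, -1.0]]
wrist_force: [-0.3, -0.1, -0.3]
gripper_width: 0.275
gripper_force: 30.0
```

Emit:
{"api": "drive_tool", "payload": {"rows": [[0,0,0,-3.5,0,0,0],[0,0,0,0,0,0,0],[0,0,0,0,0,0,0]]}}

```text
time_s: 29.82
tcp_pos: [0.4211, 0.1603, 0.097]
ee_rot: [[0.938, -0.347, 0.0], [-0.347, -0.938, -0.0], [0.0, 0.0, -1.0]]
wrist_force: [0.1, 1.1, -0.4]
gripper_width: 0.274
gripper_force: 30.0
```

Emit:
{"api": "drive_tool", "payload": {"rows": [[60,0,0,0,0,0,0],[60,0,0,0,0,0,0],[60,0,0,0,0,0,0],[60,0,0,0,0,0,0],[60,0,0,0,0,0,0]]}}

```text
time_s: 30.23
tcp_pos: [0.4211, 0.1603, 0.0971]
ee_rot: [[0.938, -0.347, 0.0], [-0.347, -0.938, 0.0], [0.0, -0.0, -1.0]]
wrist_force: [0.0, -0.2, -0.4]
gripper_width: 0.55
gripper_force: 0.0
```

Emit:
{"api": "drive_tool", "payload": {"rows": [[60,0,0,20,0,0,0],[60,0,0,35,0,0,0],[60,0,0,35,0,0,0],[60,0,0,35,0,0,0],[60,0,0,20,0,0,0]]}}

```text
time_s: 30.65
tcp_pos: [0.4225, 0.1609, 0.2463]
ee_rot: [[0.938, -0.347, 0.006], [-0.347, -0.938, 0.003], [0.004, -0.005, -1.0]]
wrist_force: [0.1, 0.9, -0.2]
gripper_width: 0.601
gripper_force: 0.0
```

```bash
python3 - <<'E'
from cup import *
np.set_printoptions(precision=4,suppress=True)
p=capture("scene");cover(p)
for g in masks_of("tester_grip",p)[:2]:
    q=pts(p,g["region"]);s=q[q[:,2]>.154];print(g["xy"],g["p"],q[:,2].min(),q[:,2].max(),len(s) and cv2.minAreaRect((s[:,:2]*1000).astype(np.float32)))
print(sense()["tcp_pos"])
E
```

```text
cover k [-0.0599 -0.0014  0.5735] angle 89.91870198842918 yaw 3.428268977521379 1187 0.0016903191472759514 [-0.2668  0.075 ] [-0.0557  0.1684]
[148.7, 272.1] 0.85 0.007499260019740068 0.112601865531937 0
[247.2, 236.1] 0.8 -0.0014930803194324962 0.16381548637911952 ((420.6075134277344, 160.81346130371094), (22.034637451171875, 29.591659545898438), 75.06976318359375)
[0.4232 0.1616 0.2464]
```

Emit:
{"api": "drive_tool", "payload": {"rows": [[60,17.2,-32.6,0,0,0,0.042],[60,17.2,-32.6,0,0,0,0.042],[60,17.2,-32.6,0,0,0,0.042],[60,17.2,-32.6,0,0,0,0.042],[60,17.2,-32.6,0,0,0,0.042]]}}

```text
time_s: 31.17
tcp_pos: [0.5071, -0.0043, 0.2411]
ee_rot: [[0.99, -0.142, -0.002], [-0.142, -0.99, -0.0], [-0.002, 0.0, -1.0]]
wrist_force: [-0.3, 0.7, 1.1]
gripper_width: 0.602
gripper_force: 0.0
```

Emit:
{"api": "drive_tool", "payload": {"rows": [[60,17.2,-32.6,0,0,0,0.042],[60,17.2,-32.6,0,0,0,0.042],[60,17.2,-32.6,0,0,0,0.042],[60,17.2,-32.6,0,0,0,0.042],[60,17.2,-32.6,0,0,0,0.042]]}}

```text
time_s: 31.58
tcp_pos: [0.5931, -0.1675, 0.2406]
ee_rot: [[0.998, 0.067, -0.002], [0.067, -0.998, 0.0], [-0.002, -0.001, -1.0]]
wrist_force: [-0.5, 0.3, 0.9]
gripper_width: 0.6
gripper_force: 0.0
```

Emit:
{"api": "drive_tool", "payload": {"rows": [[60,0,0,0,0,0,0],[60,0,0,0,0,0,0],[60,0,0,0,0,0,0],[60,0,0,0,0,0,0]]}}

```text
time_s: 31.92
tcp_pos: [0.5925, -0.1648, 0.2417]
ee_rot: [[0.998, 0.066, -0.001], [0.066, -0.998, 0.0], [-0.001, -0.0, -1.0]]
wrist_force: [0.7, -0.1, -0.1]
gripper_width: 0.601
gripper_force: 0.0
```

Emit:
{"api": "drive_tool", "payload": {"rows": [[60,2,0,-30,0,0,0],[60,0,0,-30,0,0,0],[60,0,0,-20,0,0,0],[60,0,0,-6,0,0,0],[60,0,0,0,0,0,0]]}}

```text
time_s: 32.33
tcp_pos: [0.5939, -0.1646, 0.1548]
ee_rot: [[0.998, 0.067, -0.003], [0.067, -0.998, 0.0], [-0.003, -0.0, -1.0]]
wrist_force: [0.3, 0.1, 0.6]
gripper_width: 0.603
gripper_force: 0.0
```

Emit:
{"api": "drive_tool", "payload": {"rows": [[60,0,0,0,0,0,0],[0,0,0,0,0,0,0],[0,0,0,0,0,0,0],[0,0,0,0,0,0,0],[0,0,0,0,0,0,0]]}}

```text
time_s: 32.75
tcp_pos: [0.5955, -0.1657, 0.157]
ee_rot: [[0.998, 0.065, 0.002], [0.065, -0.998, -0.0], [0.002, 0.0, -1.0]]
wrist_force: [0.4, 0.7, -0.4]
gripper_width: 0.386
gripper_force: 0.0
```

Emit:
{"api": "drive_tool", "payload": {"rows": [[0,0,0,0,0,0,0],[0,0,0,0,0,0,0],[0,0,0,0,0,0,0],[0,0,0,0,0,0,0]]}}

```text
time_s: 33.08
tcp_pos: [0.5952, -0.1654, 0.1564]
ee_rot: [[0.998, 0.065, 0.0], [0.065, -0.998, 0.0], [0.0, -0.0, -1.0]]
wrist_force: [-0.8, 2.9, 2.4]
gripper_width: 0.246
gripper_force: 30.0
```

Emit:
{"api": "drive_tool", "payload": {"rows": [[0,-11.2,-0.7,0,0,0,0],[0,-11.1,-0.7,-1,0,0,0],[0,-11,-0.7,-2,0,0,0],[0,-10.8,-0.7,-2.9,0,0,0],[0,-10.5,-0.7,-3.9,0,0,0]]}}

```text
time_s: 33.5
tcp_pos: [0.5433, -0.1686, 0.1481]
ee_rot: [[0.998, 0.066, 0.008], [0.066, -0.998, 0.0], [0.008, 0.0, -1.0]]
wrist_force: [2.0, 5.0, 4.2]
gripper_width: 0.251
gripper_force: 30.0
```

Emit:
{"api": "drive_tool", "payload": {"rows": [[0,-10.1,-0.6,-4.8,0,0,0],[0,-9.6,-0.6,-5.6,0,0,0],[0,-9.1,-0.6,-6.4,0,0,0],[0,-8.6,-0.5,-7.3,0,0,0],[0,-7.8,-0.5,-7.9,0,0,0]]}}

```text
time_s: 33.92
tcp_pos: [0.4963, -0.1714, 0.1161]
ee_rot: [[0.998, 0.066, 0.004], [0.066, -0.998, 0.0], [0.004, -0.0, -1.0]]
wrist_force: [-1.2, 5.6, 8.7]
gripper_width: 0.253
gripper_force: 37.0
```

Emit:
{"api": "drive_tool", "payload": {"rows": [[0,-7.2,-0.4,-8.6,0,0,0],[0,-6.3,-0.4,-9.2,0,0,0],[0,-5.6,-0.4,-9.7,0,0,0],[0,-4.7,-0.3,-10.1,0,0,0],[0,-3.5,-0.2,-9.7,0,0,0]]}}

```text
time_s: 34.33
tcp_pos: [0.4676, -0.1731, 0.0671]
ee_rot: [[0.998, 0.065, 0.001], [0.065, -0.998, 0.001], [0.001, -0.001, -1.0]]
wrist_force: [-1.3, 5.8, 3.4]
gripper_width: 0.248
gripper_force: 30.2
```

Emit:
{"api": "drive_tool", "payload": {"rows": [[0,-3.1,-0.2,-11.6,0,0,0],[0,-1.9,-0.1,-11.1,0,0,0],[0,0,0,0,0,0,0],[0,0,0,0,0,0,0]]}}

```text
time_s: 34.67
tcp_pos: [0.4631, -0.1734, 0.0438]
ee_rot: [[0.998, 0.065, -0.0], [0.065, -0.998, 0.001], [-0.0, -0.001, -1.0]]
wrist_force: [0.5, 5.2, -0.9]
gripper_width: 0.249
gripper_force: 30.0
```

```bash
cat > cv.py <<'E'
from h import *
np.set_printoptions(precision=4,suppress=True)
p=capture("scene")
f=p["frame"].astype(int);m=np.zeros(f.shape[:2],bool);m[180:232,270:360]=1
m&=((f[...,2]-f[...,0]>40)|(f.sum(2)>420))
q=pts(p,m);q=q[(q[:,0]>.475)&(q[:,0]<.58)&(abs(q[:,1]+.165)<.1)&(q[:,2]>.05)&(q[:,2]<.12)]
for _ in range(4):
    A=np.c_[q[:,:2],np.ones(len(q))];k=np.linalg.lstsq(A,q[:,2],rcond=None)[0];r=q[:,2]-A@k;q=q[abs(r)<2*r.std()+1e-3]
print(k,np.degrees(np.arctan(-k[0])),len(q),r.std(),np.array([[.5,-.165,1],[.56,-.165,1]])@k,sense()["tcp_pos"],sense()["wrist_force"])
E
python3 cv.py
```

```text
[-0.0466 -0.0071  0.0924] 2.6653467100086283 426 0.001216260882400005 [0.0703 0.0675] [ 0.4632 -0.1734  0.044 ] [ 0.0922  4.661  -2.1512]
```

Emit:
{"api": "drive_tool", "payload": {"rows": [[0,-0.5,0,-3,0,0,0],[0,-0.3,0,-3,0,0,0],[0,0,0,-1,0,0,0],[0,0,0,0,0,0,0],[0,0,0,0,0,0,0]]}}

```text
time_s: 35.13
tcp_pos: [0.4628, -0.1735, 0.0387]
ee_rot: [[0.998, 0.065, 0.001], [0.065, -0.998, 0.0], [0.001, -0.0, -1.0]]
wrist_force: [-2.2, 6.5, 8.0]
gripper_width: 0.244
gripper_force: 30.0
```

```bash
python3 cv.py
```

```text
[-0.003  -0.0021  0.0678] 0.17301116117809154 440 0.0013166427831180598 [0.0666 0.0665] [ 0.4628 -0.1735  0.0387] [-2.7902  7.851   7.0247]
```

Emit:
{"api": "drive_tool", "payload": {"rows": [[50,0,0,0,0,0,0],[50,0,0,0,0,0,0],[50,0,0,0,0,0,0],[50,0,0,0,0,0,0],[50,0,0,0,0,0,0]]}}

```text
time_s: 35.6
tcp_pos: [0.462, -0.1743, 0.0371]
ee_rot: [[0.998, 0.065, -0.001], [0.065, -0.998, -0.0], [-0.001, 0.0, -1.0]]
wrist_force: [0.6, 0.1, 0.2]
gripper_width: 0.479
gripper_force: 0.0
```

Emit:
{"api": "drive_tool", "payload": {"rows": [[50,0,0,20,0,0,0],[50,0,0,35,0,0,0],[50,0,0,40,0,0,0],[50,0,0,40,0,0,0],[50,0,0,0,0,0,0]]}}

```text
time_s: 36.02
tcp_pos: [0.4674, -0.1754, 0.1806]
ee_rot: [[0.998, 0.067, 0.016], [0.067, -0.998, -0.004], [0.016, 0.005, -1.0]]
wrist_force: [0.9, 0.2, 0.9]
gripper_width: 0.498
gripper_force: 0.0
```

```bash
python3 cv.py; python3 -c "
from h import *
save(capture('scene'),'end',(120,150,370,310),3.2)"
```

```text
[-0.0042 -0.0025  0.0685] 0.23895931689221506 798 0.0012866878365804535 [0.0669 0.0666] [ 0.4652 -0.1746  0.1768] [ 0.0271 -0.016  -0.1228]
```

View pics/end.png

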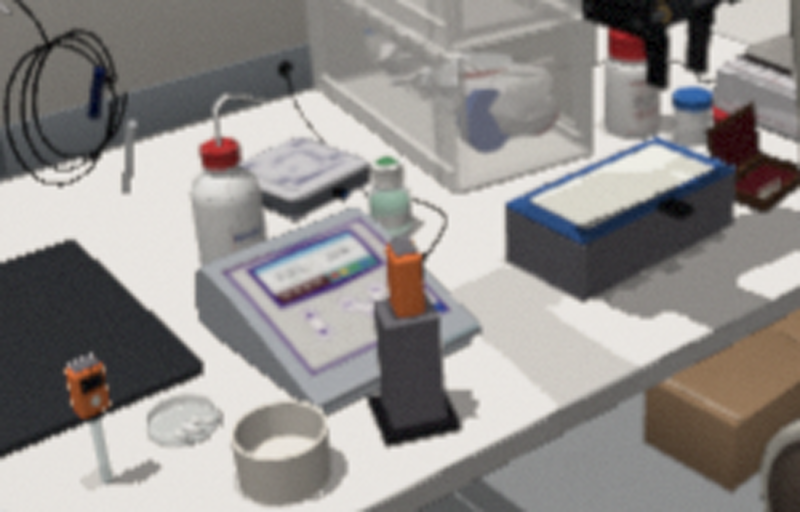

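The final picture shows the cover shut (620,190), the tester parked in its stand (405,280), the dish standing (282,450), and the gripper clear of everything. Handing in.

```bash
python3 -c "
from station import finish_job
print(finish_job())"
```

```text
the job is handed in; nothing more can be done
None
```

I stood the cover upright, dipped the tester in yellow, green, red and blue and then the rinse dish for about a second each, returned it to its stand, shut the cover, and handed the job in at about 36 s; no verdict was returned.

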